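# Set up the folding rest over its drip sheet

## Robot

A 6-joint arm with a two-finger parallel gripper is mounted at the origin on the work surface. World frame = base frame: x ahead of the robot, y to its left, z up, the work surface at z = 0. Lengths are in m, angles in rad, forces in N, time in s.
With the tool pointing down it reaches from about 0.275 to 0.725 m from the base axis. Payload 5.6 kg.
Tool frame: the origin (TCP) lies on the front face of the gripper's body, between the roots of the fingers; the fingertips stand 73 mm ahead of it and the grasp point (between the pads) lies 54 mm ahead of it (manip.nose_length is the distance from the TCP to the fingertips, in m); z points along the fingers, x is the direction in which the jaws open and shut, and the axes are right-handed (so a half turn about z gives the same grasp; the last joint's range is limited). The gripper opens to 85 mm and grips with 20 to 120 N. Pads are 22 mm wide; open, the fingers measure 114 mm over their backs; the gripper's body (76 mm by 85 mm) begins 54 mm behind the grasp point. The pads swing forward as they close: fully open they stand 13 mm farther back than shut.
Start: joints at [1.566, 0.255, 0.108, 0, -1.424, -0.285], TCP at [0.157, 0.527, 0.304] pointing down, gripper open.
Joint ranges: [-2.95, 2.95], [-1.21, 1.97], [-1.09, 1.5], [-2.87, 1.71], [-2.94, -0.07], [-3.05, 3.05]. Speed limits (rad/s): [2.57, 2.57, 3.14, 3.14, 3.14, 3.14].

## Interface

Orientations are given as a unit quaternion [x, y, z, w].
In Python, from station import manip gives the robot as it stands.
- The arm moves only by the tool carry_out, never from a script. Its argument "deltas" is a list of rows, each an object of numbers: "gripper": the gripper's target within -1 to 1 (fully open at 1, half-way at 0, shut at -1); "x", "y", "z": the shift along the tool's x, y, z normalised to -1 to 1, where 1 is 0.1 m; "wx", "wy", "wz": the turn, a rotation vector about the tool's x, y, z normalised to -1 to 1, where 1 is 180 degrees. A call has 1 to 10 rows; each row shifts and turns the commanded pose from where the row before left it, along the tool's axes as they then stand; what a row does not reach is not made up. A row lasts 1/8 s, in which the tool goes at most 62.5 mm and 10.7 degrees, less where a joint would pass 70% of its speed; a pose out of reach is approached as far as the arm can. A call with a number of a shift or a turn outside -1 to 1 is refused whole. A call with a gripper value outside its range is refused whole. The fingers move at their own pace and stop on an object; "force" is the grip in N (left out, the last holds). Time passes only in rows, so rows that do not move let the fingers close. It gives the time, the measured TCP pose, the force and the opening at its end, in the units of the state.
- manip.read_state(): the state, without advancing time (a new reading comes with each control period).
- manip.snapshot(name): name is "scene" or "top" or "wrist"; returns a dict with "color" (384x512x3 uint8, blue, green, red), "z_map" (384x512 float32, m along the optical axis (not along the pixel's ray), 0 where there is no reading), "vertical_fov" (degrees; the focal length in pixels is half the picture's height over the tangent of half this angle, whatever the lens; pixels are square), "cx", "cy" (the principal point, pixels), "rvec" (rotation vector, rad) and "tvec" (3), from world to camera coordinates, as OpenCV has them; the wrist camera has in their place "tool_from_camera" (4x4, takes a point from camera to tool coordinates, whose origin is the TCP and whose axes are the tool frame's). Camera axes: x right, y down, z forward; pixel columns grow to the right and rows downward; lengths in m; the calibration is good to about 2 mm. The wrist camera is an equidistant fisheye: a pixel r from the principal point sees the ray r / f radians off the axis. A picture is of the moment at which its call begins: read the wrist's pose just before it.
- manip.close_job(): hands the job in, once; it reports no verdict.
Trained networks look in a picture, given as the dict that the camera call returned (one of the last four; its "shot" number tells which), for a name from the list of things; names that differ only in an ending like _2 or _b are one class to them, and where a whole thing is asked for, a point or a joint stands for the part that bears it (a point fixed in the world has none). Each returns a list of dicts, best first, with "confidence" (0 to 1); they miss things now and then, are a little off and sometimes report something else, mostly with a low value. They report only what shows in the picture. A call takes as long as a camera call. They do not tell look-alikes from the thing itself.
- manip.search_frame(picture, query): "extent" ([left, top, width, height] in pixels, round what is visible of it).
- manip.regions_of(picture, query): "mask" (384x512 bool, what is visible of it) and "extent" ([left, top, width, height] in pixels, round what is visible of it).
The state is a dict: "time": time; "joint_pos": joint angles; "qvel": joint speeds; "joint_torque": joint torques, N m; "eef_pos": TCP position; "tool_rot": TCP orientation; "wrist_force": force on the tool from outside, world axes, zero at the start; "torque": the same for the moment, N m; "gripper_width": finger opening in m.
Only numpy, scipy, OpenCV 4.12 (cv2) and the standard library are available. Lean on these libraries where they do the work, as an engineer would, in place of code of your own. Each camera call takes 0.05 s, during which the arm holds its last target.

## Task

On the pull-out tray, slide the thin metal drip sheet along the tray floor, never lifting it, lengthwise into the guides under the folding rest until it is fully home against the end stop; then swing the folding rest over until it snaps down level above the sheet. Next take the one tall lidded container out of the round rack and, keeping it upright, set it down gently, standing in the middle of the rest. Leave the six short containers, the spoon and the bowl where they are.

Things in the scene. Friction and masses are not known exactly. Their poses are not given: they have to be found in the camera images.
- sheet: Drip sheet: loose flat aluminium sheet, 130 (x) by 100 (y) by 3 mm, corners rounded 10 mm, 0.15 kg, too thin to pick up. Origin: centre of its underside. Lies on the smooth tray floor (z = 0), to the robot's right of the guides. Slick below (friction 0.13), matt on top: press its top with 8 to 20 N and move to drag it; two fingertips 50 mm apart also turn it. Either short end may lead.
- bay: Fixed steel guides. Origin on the tray floor at the lane's middle, z up, x = the way the sheet goes in (world +y, within 0.25 rad). Side guides 8 mm high, inner faces at y = +-56 mm, from x = -54 to +65 mm; from x = -54 to -95 mm they flare to y = +-74 mm. Stop face at x = 65. Hinge posts at x = 95, y = +-72, 51 mm high; rest posts at x = -31, y = +-72, 40 mm high.
- bay_home (a point): Where the centre of the sheet's underside lies when the sheet is fully home against the end stop: the origin of the guides, at tray level; axes as bay. Pressed 20 to 30 mm ahead of its centre the sheet trails straight into the guides; pressed behind its centre it tends to turn and catch. Keep the gripper's body clear of the raised rest, which leans away from x = 95 mm.
- rest (a joint): Angle of the folding rest, a grid of five 8 mm bars 24 mm apart, on a level hinge along the guides' y at x = 95, z = 45 mm there. 0 = folded: raised, leaning 0.6 rad back from upright (guides' +x). 2.17 = open: level over the guides, top 49 mm above the tray. A spring holds it folded (about 4 N at the free edge); pushed past about 0.9 rad towards the mouth (-x) it snaps down and stays.
- rest_edge (a point): Middle of the rest's free edge, 132 mm from the hinge, on the grid's mid-plane; a cross bar 154 mm wide, 12 mm high, 8 mm thick runs along it. Folded it lies at about x = 170, z = 154 mm in bay. Behind it (+x of bay) 50 mm or more are free at tray level before the rack, whose containers are at most 96 mm high.
- rest_mid (a point): Point on the upper bar face (upper when open) of the folding rest, 68 mm from the hinge: the middle of the platform. With the rest open it lies at x = 27, y = 0, z = 49 mm in bay.
- tall_container: The one tall round stainless container: 60 mm diameter, 92 mm tall, straight walls, flat-topped lid which is fixed on (grip the wall or lid rim, same diameter); 0.25 to 0.5 kg. Origin at the centre of its underside, z up. It stands in one of seven round slots.
- rack: Fixed round steel base, 236 mm across, 4 mm thick, origin at its centre on the tray floor. Seven slots, one in the middle and six around it 76 mm from the centre: collars 66 mm inside, top 14 mm above the tray. The containers stand in them, feet 4 mm above the tray; six are short (60 mm diameter, tops 56 mm above the tray).
- spoon: Wooden spoon, 260 mm long, origin at its middle, lying crosswise between the guides and the far side of the tray; to be left alone.
- bowl: Small glass bowl, 90 mm across, 42 mm high, origin at the centre of its underside, on the far right; to be left alone.
- short0: A short container in the rack (60 mm diameter, 52 mm tall); to be left alone. Origin at the centre of its underside.
- short1: A short container in the rack (60 mm diameter, 52 mm tall); to be left alone. Origin at the centre of its underside.
- short2: A short container in the rack (60 mm diameter, 52 mm tall); to be left alone. Origin at the centre of its underside.
- short3: A short container in the rack (60 mm diameter, 52 mm tall); to be left alone. Origin at the centre of its underside.
- short4: A short container in the rack (60 mm diameter, 52 mm tall); to be left alone. Origin at the centre of its underside.
- short5: A short container in the rack (60 mm diameter, 52 mm tall); to be left alone. Origin at the centre of its underside.
There are look-alikes about, which are no part of the job. Of the things that look like the sheet, take the one that is farthest from the robot's base at the start.

How it is judged:
By the outcome, as a careful person would: the job done as asked, in the order asked, and still so for the second after the job is handed in, with the robot touching nothing.
It also fails if it takes over 72 s, if anything falls off the work surface, if the arm or the gripper's body presses on something with over 40 N, if the wrist force passes 120 N, or if a joint passes its speed limit or range.

## Working session

There is one attempt and no reset: what is moved stays moved. The work goes in short steps, Python scripts to look and compute and a tool call to move; the robot and the scene stay as the last step left them, time stands still between calls to the robot, and variables do not carry over. Pictures are saved under pics/ and viewed, and the job is handed in when it is done.

Besides the shell and the picture viewer there is one more tool, called after "Emit:" in YAML: its name, and indented under it one key for each argument. carry_out: Moves the arm, as the interface text tells. Scaled input: -1 to 1 covers 0.1 m each way for a shift and 180 degrees each way for a turn. Its arguments: {"type":"object","properties":{"deltas":{"type":"array"},"force":{"type":"number"}},"required":["deltas"]}

```bash
ls; mkdir -p pics; cat > h.py <<'E'
import numpy as np, cv2
from scipy.spatial.transform import Rotation as R
from station import manip
def f_of(p): return p["color"].shape[0]/2/np.tan(np.radians(p["vertical_fov"])/2)
def world(p,u,v,z=None):
    """pixel->world; by depth map or at plane z (static cams)"""
    f=f_of(p); Rm=cv2.Rodrigues(np.array(p["rvec"],float))[0]; t=np.array(p["tvec"],float).ravel()
    d=np.stack([(np.asarray(u,float)-p["cx"])/f,(np.asarray(v,float)-p["cy"])/f,np.ones_like(np.asarray(u,float))],-1)
    C=-Rm.T@t
    if z is None:
        zz=p["z_map"][np.asarray(v,int),np.asarray(u,int)]
        return (d*zz[...,None]-t)@Rm
    dw=d@Rm
    s=(z-C[2])/dw[...,2]
    return C+dw*s[...,None]
def proj(p,X):
    Rm=cv2.Rodrigues(np.array(p["rvec"],float))[0]; t=np.array(p["tvec"],float).ravel()
    c=np.atleast_2d(X)@Rm.T+t
    f=f_of(p); return np.c_[c[:,0]/c[:,2]*f+p["cx"],c[:,1]/c[:,2]*f+p["cy"]]
E
python3 - <<'E'
from h import *
for n in ("top","scene"):
    p=manip.snapshot(n); cv2.imwrite(f"pics/{n}0.png",cv2.resize(p["color"],(800,600)))
    print(n,p["vertical_fov"],p["cx"],p["cy"],p["rvec"],p["tvec"])
    for q in ["sheet","bay","rest","tall_container","rack","spoon","bowl","short0"]:
        for r in manip.search_frame(p,q)[:8]: print(q,r["confidence"],r["extent"])
    np.savez(f"{n}0.npz",**{k:np.array(v) for k,v in p.items()})
s=manip.read_state();print(s)
E
```

```text
pics
top 48.7022737888022 246.015111708186 195.9640334122405 [ 2.17819137 -2.1803195   0.05139908] [0.01942902 0.52507362 1.39083075]
sheet 0.87 [284.1, 242.6, 45.8, 43.6]
sheet 0.57 [347.3, 174.1, 41.2, 32.1]
sheet 0.56 [352.1, 226.6, 46.8, 44.6]
bay 0.74 [150.3, 187.6, 25.2, 20.9]
bay 0.72 [167.3, 170.7, 19.6, 18.5]
bay 0.55 [241.1, 166.4, 81.9, 53.1]
rest 0.6 [242.6, 168.4, 24.4, 49.7]
rest 0.59 [148.9, 188.5, 25.0, 20.7]
tall_container 0.75 [241.4, 166.5, 25.5, 50.2]
tall_container 0.66 [150.7, 188.7, 22.0, 18.3]
tall_container 0.54 [182.0, 136.5, 80.2, 15.5]
tall_container 0.24 [346.8, 123.6, 29.3, 27.7]
rack 0.91 [135.6, 162.8, 64.1, 69.4]
rack 0.58 [133.4, 190.6, 18.2, 16.6]
spoon 0.92 [181.7, 135.4, 79.2, 15.0]
spoon 0.61 [141.5, 211.2, 20.0, 15.4]
bowl 0.66 [348.0, 125.7, 26.8, 23.8]
short0 0.78 [145.9, 169.9, 21.3, 19.2]
short0 0.73 [165.7, 214.1, 18.6, 14.4]
short0 0.71 [179.4, 193.5, 17.3, 14.7]
short0 0.67 [168.1, 169.7, 16.4, 20.7]
short0 0.66 [141.0, 210.6, 22.4, 16.2]
short0 0.6 [131.4, 190.0, 21.1, 19.2]
scene 54.266050589842656 255.82811904440436 192.61400499419273 
[... 739 characters left out ...]
': 0.9, 'joint_pos': array([ 1.56557178e+00,  2.55076262e-01,  1.08210646e-01,  5.40889541e-06,
       -1.42389116e+00, -2.84615507e-01]), 'qvel': array([ 4.43643422e-05,  7.47306602e-04,  5.90408094e-04, -6.16651899e-04,
       -1.87308853e-03,  4.03843033e-04]), 'joint_torque': array([ 1.43450172e-03, -3.86399102e+01,  2.38068813e+01,  5.36818787e+00,
       -5.54603685e-04, -5.65373455e-07]), 'eef_pos': array([0.15715736, 0.52706554, 0.30390073]), 'tool_rot': array([-5.97579204e-01,  8.01809887e-01,  1.41840303e-05,  1.40365918e-05]), 'wrist_force': array([-0.52353397,  0.1115065 ,  0.19224686]), 'torque': array([-0.01468341,  0.01993147,  0.01272071]), 'gripper_width': 0.085424690115348}
```

View pics/top0.png

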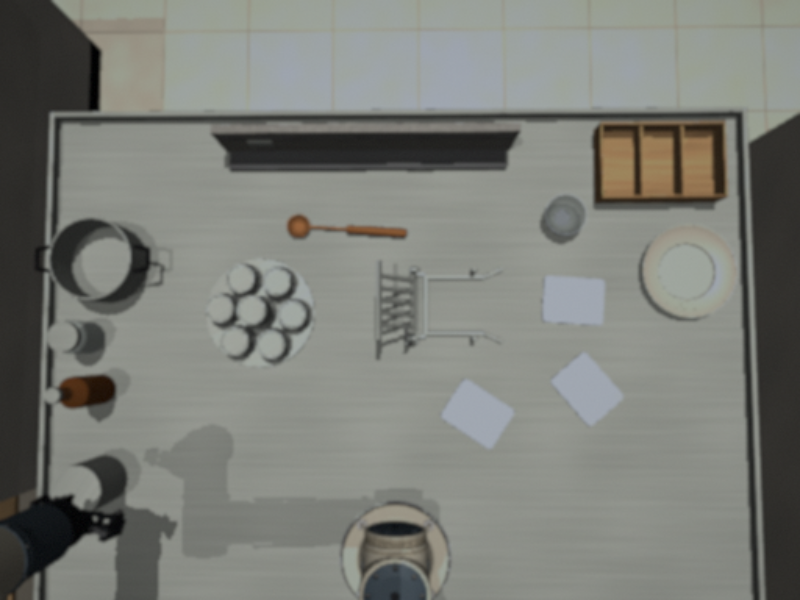

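View pics/scene0.png

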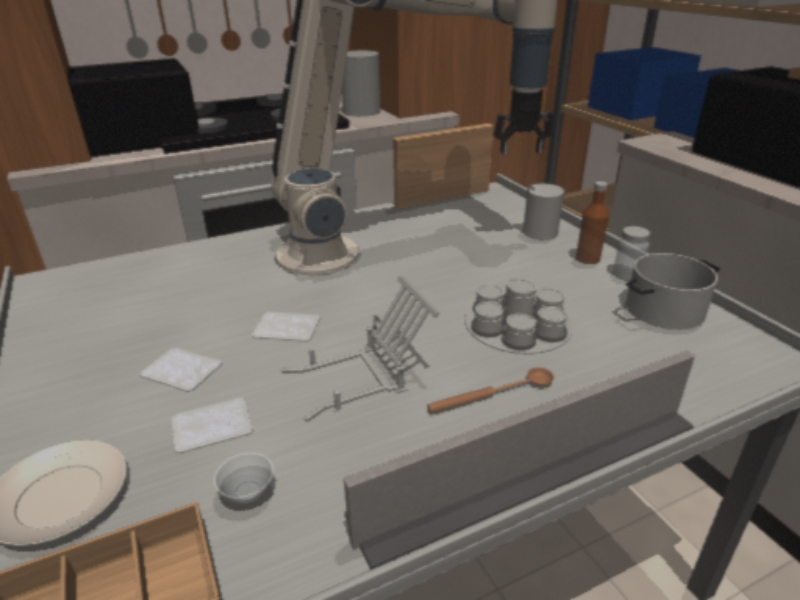

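```bash
python3 - <<'E'
from h import *
p=dict(np.load("top0.npz"))
c=p["color"][120:300,120:420]; cv2.imwrite("pics/topcrop0.png",cv2.resize(c,None,fx=2.66,fy=2.66,interpolation=cv2.INTER_CUBIC))
for n,u,v in [("A",307,264),("B",368,190),("C",375,249),("tall",162,198),("floor",330,215),("baymid",285,190)]:
    print(n,world(p,np.array(u),np.array(v)))
E
```

```text
A [ 0.29985895 -0.18286375  0.00105519]
B [ 0.5452793  -0.38795614  0.0038631 ]
C [ 0.34952158 -0.40762417  0.00251745]
tall [0.51431876 0.28303537 0.08976509]
floor [ 0.46216905 -0.26178226 -0.00338455]
baymid [ 0.54598446 -0.11160227  0.00138338]
```

View crop.

View pics/topcrop0.png

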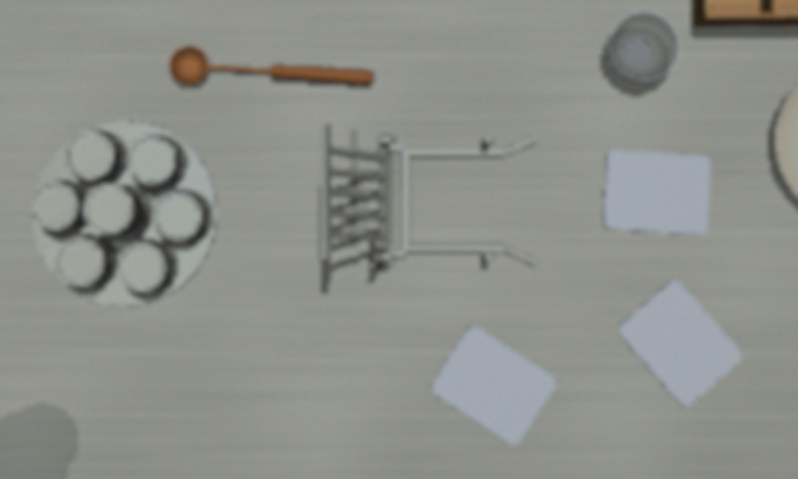

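```bash
cat > m.py <<'E'
from h import *
p=dict(np.load("top0.npz"))
vv,uu=np.mgrid[0:384,0:512]
W=world(p,uu.ravel(),vv.ravel()).reshape(384,512,3)
Z=W[...,2]
# tall
m=(Z>0.075)&(Z<0.12)&(uu>130)&(uu<205)&(vv>155)&(vv<240)
print("tall px",m.sum(),W[m].mean(0),W[m].min(0),W[m].max(0))
m=(Z>0.045)&(Z<0.075)&(uu>130)&(uu<205)&(vv>155)&(vv<240)
n,l,s,c=cv2.connectedComponentsWithStats(m.astype(np.uint8))
for i in range(1,n):
    if s[i,4]>20: print("short",s[i,4],W[l==i].mean(0))
# sheets by colour
col=p["color"].astype(float)
for nm,u,v in (("A",307,264),("B",368,190),("C",375,249)):
    g=col.min(-1); 
    m=np.zeros((384,512),np.uint8); m[v-32:v+32,u-32:u+32]=1
    ref=col[v-3:v+4,u-3:u+4].mean((0,1)); mm=((np.abs(col-ref).max(-1)<18)&(m>0)).astype(np.uint8)
    n,l,s,c=cv2.connectedComponentsWithStats(mm); k=l[v,u]
    cn=max(cv2.findContours((l==k).astype(np.uint8),cv2.RETR_EXTERNAL,cv2.CHAIN_APPROX_NONE)[0],key=len)[:,0]
    P=world(p,cn[:,0],cn[:,1],0.003)[:,:2]
    r=cv2.minAreaRect((P*1000).astype(np.float32)); print(nm,ref,r, cv2.boxPoints(r).tolist())
E
python3 m.py
```

```text
tall px 295 [0.51487032 0.28541517 0.09112777] [0.48578248 0.25673295 0.07511504] [0.54291324 0.3157396  0.1007046 ]
short 267 [0.58366423 0.31833992 0.05183435]
short 265 [0.5773222  0.2426626  0.05178309]
short 263 [0.52098642 0.36177671 0.05146769]
short 32 [0.50723039 0.26349888 0.06142206]
short 265 [0.50897554 0.21023558 0.05172874]
short 266 [0.45304308 0.32921431 0.05148918]
short 264 [0.44676956 0.25335581 0.05164045]
A [177.06122449 167.34693878 160.65306122] ((299.6753234863281, -176.56991577148438), (128.95257568359375, 98.86219787597656), 56.458492279052734) [[222.84942626953125, -202.9972686767578], [305.2496337890625, -257.6227111816406], [376.501220703125, -150.14256286621094], [294.10101318359375, -95.51712036132812]]
B [176.97959184 167.32653061 160.67346939] ((539.161376953125, -384.4867858886719), (128.25039672851562, 100.6058120727539), 86.09720611572266) [[484.6105041503906, -445.0394592285156], [584.9830322265625, -451.8871154785156], [593.7122802734375, -323.9341125488281], [493.3397216796875, -317.0864562988281]]
C [176.18367347 166.71428571 159.97959184] ((351.20001220703125, -409.6822814941406), (128.56005859375, 99.11443328857422), 40.08283233642578) [[270.10882568359375, -413.1549072265625], [333.92803955078125, -488.98876953125], [432.29119873046875, -406.20965576171875], [368.47198486328125, -330.37579345703125]]
```

Look-alikes for the sheet, in top-view pixels at 512x384: A (307,264), r≈0.35; B (368,190), r≈0.66; C (375,249), r≈0.54. I choose B, the farthest from the base. The crop shows it as a plain pale rectangle in line with the guides. The tall container is the rack's middle one, at (162,198), with its top at about 0.09 m.

```bash
cat > plan.py <<'E'
from h import *
def plan(pos,yaw=None,n=10,nd=3):
    s=manip.read_state(); P=np.array(s["eef_pos"]); q=R.from_quat(s["tool_rot"])
    ax=q.as_matrix()[:,0]; y0=np.arctan2(ax[1],ax[0])
    dy=0 if yaw is None else (yaw-y0+np.pi)%(2*np.pi)-np.pi
    rows=[]; pos=np.array(pos,float)
    Rt=R.from_euler("z",y0+dy)*R.from_euler("x",np.pi)
    for k in range(n):
        d=(pos-P)/(n-k); loc=q.inv().apply(d)
        rv=(q.inv()*Rt).as_rotvec()/(n-k)
        row=np.round(np.r_[loc/0.1,rv/np.pi],nd)
        P=P+q.apply(row[:3]*0.1); q=q*R.from_rotvec(row[3:]*np.pi)
        rows.append("{"+",".join(f'"{a}":{v:g}' for a,v in zip(("x","y","z","wx","wy","wz"),row) if v)+"}")
    print("yaw",y0,"dyaw",dy); print(",".join(rows)); print("end",P)
def st():
    s=manip.read_state(); ax=R.from_quat(s["tool_rot"]).as_matrix()
    print("t",s["time"],"pos",np.round(s["eef_pos"],4),"yaw",round(np.arctan2(ax[1,0],ax[0,0]),4),"down",np.round(ax[:,2],3),"F",np.round(s["wrist_force"],1),"w",round(s["gripper_width"],4),"q",np.round(s["joint_pos"],2)); return s
E
python3 -c "
from plan import *
plan([0.53,-0.22,0.30],-np.pi,14,2)"
```

```text
yaw -1.8606355843157958 dyaw -1.2809570692739973
{"x":0.44,"y":-0.41,"wz":0.03},{"x":0.39,"y":-0.45,"wz":0.03},{"x":0.35,"y":-0.48,"wz":0.03},{"x":0.3,"y":-0.51,"wz":0.03},{"x":0.26,"y":-0.54,"wz":0.03},{"x":0.2,"y":-0.56,"wz":0.03},{"x":0.15,"y":-0.58,"wz":0.03},{"x":0.09,"y":-0.59,"z":0.01,"wz":0.03},{"x":0.04,"y":-0.59,"wz":0.03},{"x":-0.02,"y":-0.6,"z":0.01,"wz":0.03},{"x":-0.07,"y":-0.59,"wz":0.03},{"x":-0.13,"y":-0.58,"z":0.01,"wz":0.03},{"x":-0.18,"y":-0.57,"wz":0.02},{"x":-0.22,"y":-0.56,"z":0.01,"wz":0.03}
end [ 0.53007637 -0.2202619   0.29987327]
```

Emit:
carry_out:
  deltas:
    - {"gripper": 0.18, "x": 0.44, "y": -0.41, "wz": 0.03}
    - {"x": 0.39, "y": -0.45, "wz": 0.03}
    - {"x": 0.35, "y": -0.48, "wz": 0.03}
    - {"x": 0.3, "y": -0.51, "wz": 0.03}
    - {"x": 0.26, "y": -0.54, "wz": 0.03}
    - {"x": 0.2, "y": -0.56, "wz": 0.03}
    - {"x": 0.15, "y": -0.58, "wz": 0.03}
    - {"x": 0.09, "y": -0.59, "z": 0.01, "wz": 0.03}
    - {"x": 0.04, "y": -0.59, "wz": 0.03}
    - {"x": -0.02, "y": -0.6, "z": 0.01, "wz": 0.03}
  force: 20

```text
invalid input
```

```bash
python3 -c "
from plan import *
st();plan([0.53,-0.22,0.30],-np.pi,5,2)"
```

```text
t 0.9 pos [0.1572 0.5271 0.3039] yaw -1.8606 down [ 0.  0. -1.] F [-0.5  0.1  0.2] w 0.0854 q [ 1.57  0.26  0.11  0.   -1.42 -0.28]
yaw -1.8606355843157958 dyaw -1.2809570692739973
{"x":1.22,"y":-1.14,"z":0.01,"wz":0.08},{"x":0.9,"y":-1.41,"z":0.01,"wz":0.08},{"x":0.52,"y":-1.59,"z":0.01,"wz":0.08},{"x":0.1,"y":-1.66,"wz":0.08},{"x":-0.31,"y":-1.64,"z":0.01,"wz":0.09}
end [ 0.52993201 -0.21981326  0.29987328]
```

Emit:
carry_out:
  deltas:
    - {"gripper": 0.18, "x": 0.44, "y": -0.41, "z": 0, "wx": 0, "wy": 0, "wz": 0.03}
  force: 20

```text
time: 1.02
eef_pos: [0.1833, 0.4744, 0.3024]
tool_rot: [-0.559, 0.829, -0.001, -0.001]
wrist_force: [1.3, -0.4, 1.1]
gripper_width: 0.0695
```

```bash
sed -i 's/def plan(pos,yaw=None,n=10,nd=3)/def plan(pos,yaw=None,n=10,nd=3,g=0.18)/; s/zip(("x","y","z","wx","wy","wz"),row) if v)/zip(("gripper","x","y","z","wx","wy","wz"),np.r_[g,row]+0.0))/' plan.py
python3 -c "
from plan import *
st();plan([0.53,-0.22,0.30],-np.pi,13,2)"
```

```text
t 1.025 pos [0.1833 0.4744 0.3024] yaw -1.9543 down [-0.    -0.002 -1.   ] F [ 1.3 -0.4  1.1] w 0.0695 q [ 1.51  0.17  0.   -0.   -1.4  -0.32]
yaw -1.9543276094586401 dyaw -1.187265044131153
{"gripper":0.18,"x":0.4,"y":-0.45,"z":0,"wx":0,"wy":0,"wz":0.03},{"gripper":0.18,"x":0.35,"y":-0.48,"z":0,"wx":0,"wy":0,"wz":0.03},{"gripper":0.18,"x":0.3,"y":-0.51,"z":0,"wx":0,"wy":0,"wz":0.03},{"gripper":0.18,"x":0.26,"y":-0.54,"z":0,"wx":0,"wy":0,"wz":0.03},{"gripper":0.18,"x":0.2,"y":-0.56,"z":0,"wx":0,"wy":0,"wz":0.03},{"gripper":0.18,"x":0.15,"y":-0.58,"z":0,"wx":0,"wy":0,"wz":0.03},{"gripper":0.18,"x":0.09,"y":-0.59,"z":0.01,"wx":0,"wy":0,"wz":0.03},{"gripper":0.18,"x":0.04,"y":-0.6,"z":0,"wx":0,"wy":0,"wz":0.03},{"gripper":0.18,"x":-0.02,"y":-0.6,"z":0.01,"wx":0,"wy":0,"wz":0.03},{"gripper":0.18,"x":-0.07,"y":-0.59,"z":0,"wx":0,"wy":0,"wz":0.03},{"gripper":0.18,"x":-0.13,"y":-0.58,"z":0.01,"wx":0,"wy":0,"wz":0.03},{"gripper":0.18,"x":-0.18,"y":-0.57,"z":0,"wx":0,"wy":0,"wz":0.02},{"gripper":0.18,"x":-0.22,"y":-0.55,"z":0.01,"wx":0,"wy":0,"wz":0.03}
end [ 0.5298969  -0.21964882  0.29964077]
```

Emit:
carry_out:
  deltas:
    - {"gripper": 0.18, "x": 0.4, "y": -0.45, "z": 0, "wx": 0, "wy": 0, "wz": 0.03}
    - {"gripper": 0.18, "x": 0.35, "y": -0.48, "z": 0, "wx": 0, "wy": 0, "wz": 0.03}
    - {"gripper": 0.18, "x": 0.3, "y": -0.51, "z": 0, "wx": 0, "wy": 0, "wz": 0.03}
    - {"gripper": 0.18, "x": 0.26, "y": -0.54, "z": 0, "wx": 0, "wy": 0, "wz": 0.03}
    - {"gripper": 0.18, "x": 0.2, "y": -0.56, "z": 0, "wx": 0, "wy": 0, "wz": 0.03}
    - {"gripper": 0.18, "x": 0.15, "y": -0.58, "z": 0, "wx": 0, "wy": 0, "wz": 0.03}
    - {"gripper": 0.18, "x": 0.09, "y": -0.59, "z": 0, "wx": 0, "wy": 0, "wz": 0.03}
    - {"gripper": 0.18, "x": 0.04, "y": -0.6, "z": 0, "wx": 0, "wy": 0, "wz": 0.03}
    - {"gripper": 0.18, "x": -0.02, "y": -0.6, "z": 0, "wx": 0, "wy": 0, "wz": 0.03}
    - {"gripper": 0.18, "x": -0.07, "y": -0.59, "z": 0, "wx": 0, "wy": 0, "wz": 0.03}

```text
time: 2.28
eef_pos: [0.4511, -0.0634, 0.3042]
tool_rot: [-0.12, 0.993, 0.0, 0.001]
wrist_force: [1.7, 1.0, 0.3]
gripper_width: 0.0501
```

```bash
python3 -c "
from plan import *
st();plan([0.53,-0.22,0.30],-np.pi,4,2)"
```

```text
t 2.275 pos [ 0.4511 -0.0634  0.3042] yaw -2.9006 down [ 0.001  0.    -1.   ] F [1.7 1.  0.3] w 0.0501 q [ 0.21  0.07 -0.12  0.   -1.38  0.03]
yaw -2.9005629275190765 dyaw -0.2410297260707166
{"gripper":0.18,"x":-0.1,"y":-0.43,"z":0.01,"wx":0,"wy":0,"wz":0.02},{"gripper":0.18,"x":-0.12,"y":-0.42,"z":0.01,"wx":0,"wy":0,"wz":0.02},{"gripper":0.18,"x":-0.15,"y":-0.41,"z":0.01,"wx":0,"wy":0,"wz":0.02},{"gripper":0.18,"x":-0.18,"y":-0.4,"z":0.01,"wx":0,"wy":0,"wz":0.02}
end [ 0.53000158 -0.22001098  0.30025064]
```

Emit:
carry_out:
  deltas:
    - {"gripper": 0.18, "x": -0.1, "y": -0.43, "z": 0.01, "wx": 0, "wy": 0, "wz": 0.02}
    - {"gripper": 0.18, "x": -0.12, "y": -0.42, "z": 0.01, "wx": 0, "wy": 0, "wz": 0.02}
    - {"gripper": 0.18, "x": -0.15, "y": -0.41, "z": 0.01, "wx": 0, "wy": 0, "wz": 0.02}
    - {"gripper": 0.18, "x": -0.18, "y": -0.4, "z": 0.01, "wx": 0, "wy": 0, "wz": 0.02}

```text
time: 2.78
eef_pos: [0.5304, -0.2192, 0.2999]
tool_rot: [0.005, 1.0, -0.0, 0.0]
wrist_force: [1.0, 0.8, 1.3]
gripper_width: 0.0501
```

```bash
cat >> h.py <<'E'
def wworld(p,u,v,s,z):
    f=f_of(p); u=np.asarray(u,float)-p["cx"]; v=np.asarray(v,float)-p["cy"]; r=np.hypot(u,v)+1e-12; th=r/f
    d=np.stack([u/r*np.sin(th),v/r*np.sin(th),np.cos(th)],-1)
    T=np.array(p["tool_from_camera"]); q=R.from_quat(s["tool_rot"]).as_matrix()
    C=q@T[:3,3]+s["eef_pos"]; dw=d@(q@T[:3,:3]).T
    return C+dw*((z-C[2])/dw[...,2])[...,None]
def wproj(p,X,s):
    T=np.array(p["tool_from_camera"]); q=R.from_quat(s["tool_rot"]).as_matrix()
    c=((np.atleast_2d(X)-s["eef_pos"])@q-T[:3,3])@T[:3,:3]
    rr=np.hypot(c[:,0],c[:,1])+1e-12; th=np.arctan2(rr,c[:,2]); f=f_of(p)
    return np.c_[c[:,0]/rr*th*f+p["cx"],c[:,1]/rr*th*f+p["cy"]]
def rectify(p,s,x0,x1,y0,y1,z,mmpp):
    """top-down map: cols = world y decreasing?? here col = y (y0..y1), row = x from x1 down to x0"""
    ys=np.arange(y0,y1,mmpp/1000); xs=np.arange(x1,x0,-mmpp/1000)
    X,Y=np.meshgrid(xs,ys,indexing="ij")
    P=np.c_[X.ravel(),Y.ravel(),np.full(X.size,z)]
    uv=(wproj(p,P,s) if s is not None else proj(p,P)).astype(np.float32).reshape(X.shape+(2,))
    return cv2.remap(p["color"],uv[...,0],uv[...,1],cv2.INTER_LINEAR)
E
python3 - <<'E'
from plan import *
s=st(); p=manip.snapshot("wrist"); np.savez("w1.npz",**{k:np.array(v) for k,v in p.items()}); import pickle; pickle.dump(s,open("w1.pkl","wb"))
cv2.imwrite("pics/w1.png",cv2.resize(p["color"],(800,600)))
print(p["tool_from_camera"],p["vertical_fov"])
im=rectify(p,s,0.42,0.68,-0.46,0.06,0.004,0.7); cv2.imwrite("pics/w1r.png",im); print(im.shape)
E
```

```text
t 2.775 pos [ 0.5304 -0.2192  0.2999] yaw 3.1323 down [ 0. -0. -1.] F [1.  0.8 1.3] w 0.0501 q [-0.12  0.3   0.16 -0.   -1.43  0.11]
[[ 9.99999313e-01 -1.64781639e-04 -1.16039753e-03 -1.67161578e-04]
 [ 5.22337238e-04  9.48965730e-01  3.15378773e-01 -8.08631386e-02]
 [ 1.04920886e-03 -3.15379163e-01  9.48965164e-01 -7.09585422e-02]
 [ 0.00000000e+00  0.00000000e+00  0.00000000e+00  1.00000000e+00]] 65.70646984690485
(372, 743, 3)
```

View pics/w1.png

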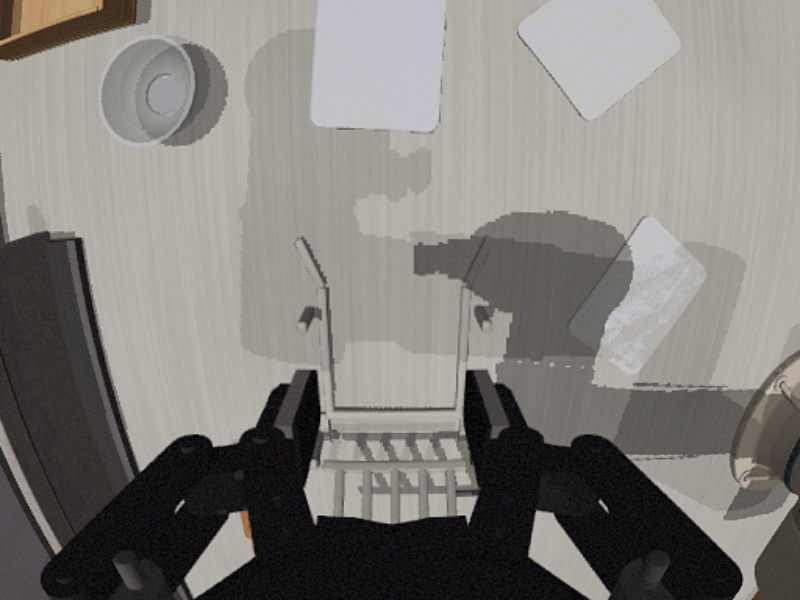

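View pics/w1r.png

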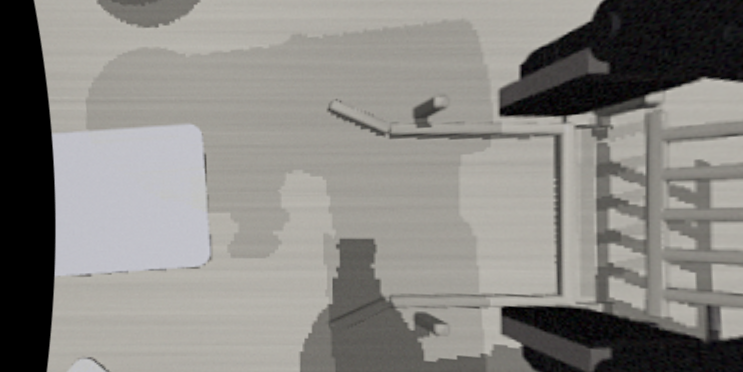

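```bash
python3 - <<'E'
from h import *; import pickle
p=dict(np.load("w1.npz")); s=pickle.load(open("w1.pkl","rb"))
im=rectify(p,s,0.45,0.63,-0.25,-0.04,0.008,0.27); cv2.imwrite("pics/w1r2.png",im); print(im.shape)
pt=dict(np.load("top0.npz"))
im=rectify(pt,None,0.45,0.63,-0.25,-0.02,0.008,0.3); cv2.imwrite("pics/t0r.png",im)
E
```

```text
(667, 778, 3)
```

View pics/w1r2.png

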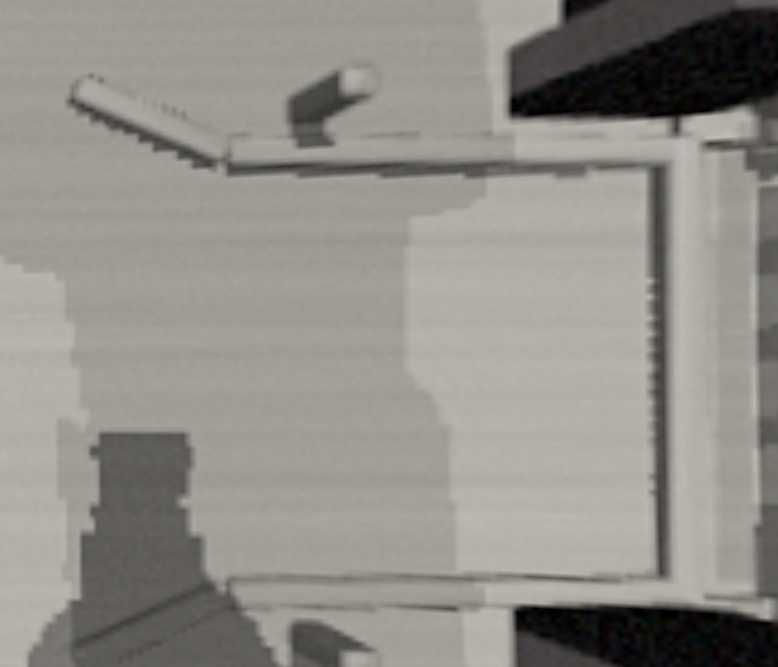

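View pics/t0r.png

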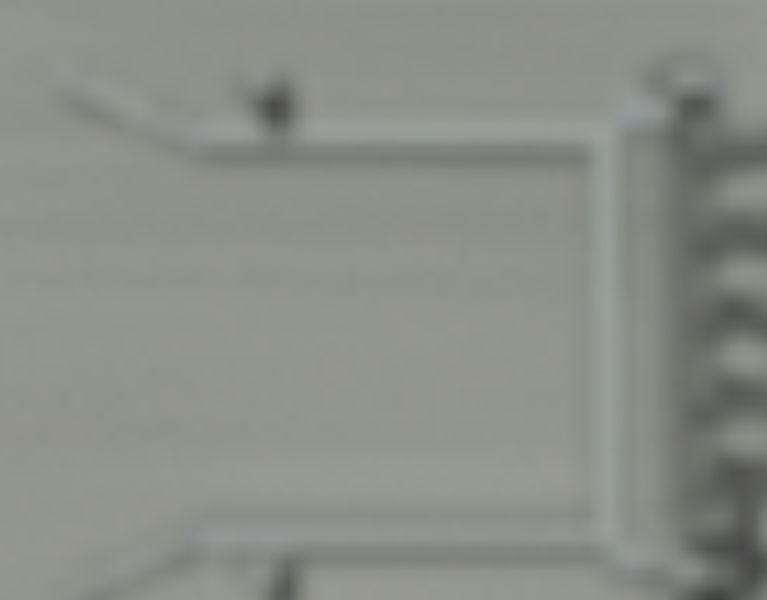

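```bash
python3 -c "
from plan import *
plan([0.541,-0.357,0.090],3.079,8,2)"
```

```text
yaw 3.1276437004482873 dyaw -0.04864370044828714
{"gripper":0.18,"x":-0.01,"y":-0.17,"z":0.26,"wx":0,"wy":0,"wz":0},{"gripper":0.18,"x":-0.01,"y":-0.17,"z":0.26,"wx":0,"wy":0,"wz":0},{"gripper":0.18,"x":-0.02,"y":-0.17,"z":0.26,"wx":0,"wy":0,"wz":0},{"gripper":0.18,"x":-0.01,"y":-0.17,"z":0.26,"wx":0,"wy":0,"wz":0},{"gripper":0.18,"x":-0.02,"y":-0.16,"z":0.26,"wx":0,"wy":0,"wz":0},{"gripper":0.18,"x":-0.01,"y":-0.17,"z":0.26,"wx":0,"wy":0,"wz":0.01},{"gripper":0.18,"x":-0.02,"y":-0.16,"z":0.26,"wx":0,"wy":0,"wz":0},{"gripper":0.18,"x":-0.03,"y":-0.17,"z":0.27,"wx":0,"wy":0,"wz":0.01}
end [ 0.54145495 -0.35745204  0.08970745]
```

Emit:
carry_out:
  deltas:
    - {"gripper": 0.18, "x": -0.01, "y": -0.17, "z": 0.26, "wx": 0, "wy": 0, "wz": 0}
    - {"gripper": 0.18, "x": -0.01, "y": -0.17, "z": 0.26, "wx": 0, "wy": 0, "wz": 0}
    - {"gripper": 0.18, "x": -0.02, "y": -0.17, "z": 0.26, "wx": 0, "wy": 0, "wz": 0}
    - {"gripper": 0.18, "x": -0.01, "y": -0.17, "z": 0.26, "wx": 0, "wy": 0, "wz": 0}
    - {"gripper": 0.18, "x": -0.02, "y": -0.16, "z": 0.26, "wx": 0, "wy": 0, "wz": 0}
    - {"gripper": 0.18, "x": -0.01, "y": -0.17, "z": 0.26, "wx": 0, "wy": 0, "wz": 0.01}
    - {"gripper": 0.18, "x": -0.02, "y": -0.16, "z": 0.26, "wx": 0, "wy": 0, "wz": 0}
    - {"gripper": 0.18, "x": -0.03, "y": -0.17, "z": 0.27, "wx": 0, "wy": 0, "wz": 0.01}
    - {"gripper": 0.18, "x": 0, "y": 0, "z": 0, "wx": 0, "wy": 0, "wz": 0}

```text
time: 3.95
eef_pos: [0.5395, -0.3521, 0.0882]
tool_rot: [0.036, 0.999, 0.001, -0.002]
wrist_force: [-0.8, 0.2, 0.6]
gripper_width: 0.05
```

```bash
python3 -c "
from plan import *
st()
for n in ('scene','wrist'):
    p=manip.snapshot(n); cv2.imwrite(f'pics/{n}2.png',p['color'])
"
```

```text
t 3.95 pos [ 0.5395 -0.3521  0.0882] yaw 3.0703 down [-0.005  0.002 -1.   ] F [-0.8  0.2  0.6] w 0.05 q [-0.34  0.58  0.03 -0.   -1.03  0.27]
```

View pics/wrist2.png

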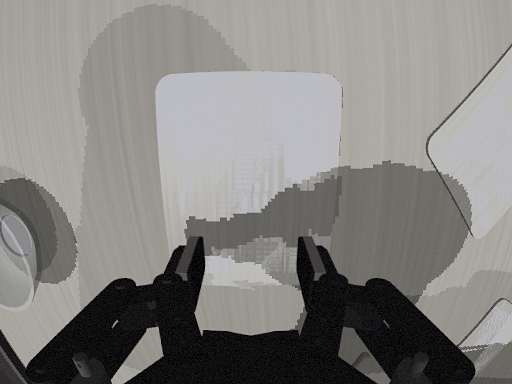

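Emit:
carry_out:
  deltas:
    - {"gripper": 0.18, "x": 0, "y": 0, "z": 0.06, "wx": 0, "wy": 0, "wz": 0}
    - {"gripper": 0.18, "x": 0, "y": 0, "z": 0.04, "wx": 0, "wy": 0, "wz": 0}

```text
time: 4.3
eef_pos: [0.5412, -0.3515, 0.0815]
tool_rot: [0.035, 0.999, -0.0, 0.001]
wrist_force: [0.9, 0.8, 0.9]
gripper_width: 0.05
```

Emit:
carry_out:
  deltas:
    - {"gripper": 0.18, "x": 0, "y": 0, "z": 0.03, "wx": 0, "wy": 0, "wz": 0}
    - {"gripper": 0.18, "x": 0, "y": 0, "z": 0.0, "wx": 0, "wy": 0, "wz": 0}

```text
time: 4.55
eef_pos: [0.5408, -0.3517, 0.0777]
tool_rot: [0.035, 0.999, 0.0, -0.0]
wrist_force: [0.0, 0.2, 0.0]
gripper_width: 0.0503
```

Emit:
carry_out:
  deltas:
    - {"gripper": 0.18, "x": 0, "y": 0, "z": 0.03, "wx": 0, "wy": 0, "wz": 0}
    - {"gripper": 0.18, "x": 0, "y": 0, "z": 0.0, "wx": 0, "wy": 0, "wz": 0}

```text
time: 4.8
eef_pos: [0.5408, -0.3519, 0.0746]
tool_rot: [0.035, 0.999, 0.0, -0.0]
wrist_force: [-0.1, -0.8, 0.2]
gripper_width: 0.0503
```

Emit:
carry_out:
  deltas:
    - {"gripper": 0.18, "x": 0, "y": 0, "z": 0.02, "wx": 0, "wy": 0, "wz": 0}
    - {"gripper": 0.18, "x": 0, "y": 0, "z": 0.0, "wx": 0, "wy": 0, "wz": 0}

```text
time: 5.05
eef_pos: [0.5409, -0.3519, 0.0728]
tool_rot: [0.035, 0.999, 0.0, -0.0]
wrist_force: [0.1, -0.4, -0.8]
gripper_width: 0.0503
```

Emit:
carry_out:
  deltas:
    - {"gripper": 0.18, "x": 0, "y": 0, "z": 0.02, "wx": 0, "wy": 0, "wz": 0}
    - {"gripper": 0.18, "x": 0, "y": 0, "z": 0.0, "wx": 0, "wy": 0, "wz": 0}

```text
time: 5.3
eef_pos: [0.5411, -0.3521, 0.0726]
tool_rot: [0.035, 0.999, -0.001, 0.0]
wrist_force: [-2.5, 2.4, 8.4]
gripper_width: 0.0503
```

Emit:
carry_out:
  deltas:
    - {"gripper": 0.18, "x": 0, "y": 0, "z": 0.015, "wx": 0, "wy": 0, "wz": 0}
    - {"gripper": 0.18, "x": 0, "y": 0, "z": 0.0, "wx": 0, "wy": 0, "wz": 0}

```text
time: 5.55
eef_pos: [0.5413, -0.3522, 0.0725]
tool_rot: [0.035, 0.999, -0.001, 0.001]
wrist_force: [-5.1, 4.0, 16.0]
gripper_width: 0.0505
```

```bash
python3 -c "
from plan import *
s=st();plan([0.5288,-0.255,s['eef_pos'][2]],3.131,8,3)"
```

```text
t 5.55 pos [ 0.5413 -0.3522  0.0725] yaw 3.0726 down [ 0.002 -0.002 -1.   ] F [-5.1  4.  16. ] w 0.0505 q [-0.33  0.59  0.01  0.   -0.99  0.27]
yaw 3.0725600957910286 dyaw 0.05843990420897116
{"gripper":0.18,"x":0.024,"y":0.12,"z":0,"wx":0,"wy":0,"wz":-0.002},{"gripper":0.18,"x":0.023,"y":0.12,"z":0,"wx":0,"wy":0,"wz":-0.002},{"gripper":0.18,"x":0.022,"y":0.12,"z":0,"wx":0,"wy":0,"wz":-0.002},{"gripper":0.18,"x":0.022,"y":0.121,"z":0,"wx":0,"wy":0,"wz":-0.003},{"gripper":0.18,"x":0.021,"y":0.121,"z":0,"wx":0,"wy":0,"wz":-0.002},{"gripper":0.18,"x":0.02,"y":0.121,"z":-0.001,"wx":0,"wy":0,"wz":-0.003},{"gripper":0.18,"x":0.018,"y":0.121,"z":0,"wx":0,"wy":0,"wz":-0.002},{"gripper":0.18,"x":0.018,"y":0.121,"z":-0.001,"wx":-0.001,"wy":0,"wz":-0.003}
end [ 0.52880214 -0.25501234  0.07255559]
```

Emit:
carry_out:
  deltas:
    - {"gripper": 0.18, "x": 0.02, "y": 0.06, "z": 0, "wx": 0, "wy": 0, "wz": -0.002}
    - {"gripper": 0.18, "x": 0.023, "y": 0.12, "z": 0, "wx": 0, "wy": 0, "wz": -0.002}
    - {"gripper": 0.18, "x": 0.022, "y": 0.12, "z": 0, "wx": 0, "wy": 0, "wz": -0.002}
    - {"gripper": 0.18, "x": 0.022, "y": 0.12, "z": 0, "wx": 0, "wy": 0, "wz": -0.003}

```text
time: 6.05
eef_pos: [0.5369, -0.3112, 0.0727]
tool_rot: [0.02, 1.0, -0.002, 0.003]
wrist_force: [0.2, -5.0, 9.4]
gripper_width: 0.0508
```

```bash
python3 -c "
from plan import *
st()
p=manip.snapshot('wrist'); cv2.imwrite('pics/wrist3.png',p['color'])
st()"
```

```text
t 6.05 pos [ 0.5369 -0.3112  0.0727] yaw 3.1019 down [ 0.006 -0.005 -1.   ] F [ 0.2 -5.   9.4] w 0.0508 q [-0.27  0.55 -0.07  0.   -0.95  0.23]
t 6.1 pos [ 0.5368 -0.3099  0.0727] yaw 3.1028 down [ 0.006 -0.004 -1.   ] F [ 0.8 -0.8  9.3] w 0.0503 q [-0.27  0.55 -0.07  0.   -0.95  0.23]
```

View pics/wrist3.png

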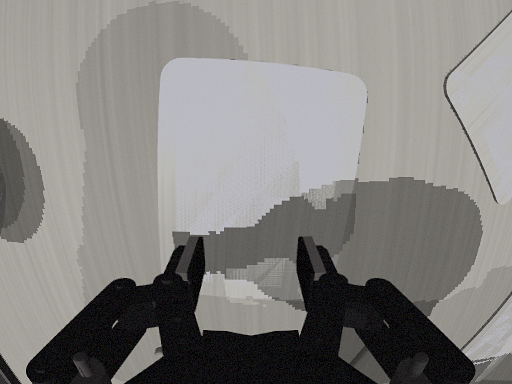

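```bash
cat >> plan.py <<'E'
def sheet(name,s,p):
    im=rectify(p,s,0.42,0.66,-0.46,-0.02,0.003,0.7); cv2.imwrite(name,im); return im
E
python3 - <<'E'
from plan import *
s=st(); p=manip.snapshot('wrist'); print(np.round(s["torque"],2))
print(wworld(p,[190,350,160,365,165,360],[59,73,130,150,200,170],s,0.003)[:,:2])
sheet("pics/s3.png",s,p)
E
```

```text
t 6.1 pos [ 0.5368 -0.3099  0.0727] yaw 3.1028 down [ 0.006 -0.004 -1.   ] F [ 0.8 -0.8  9.3] w 0.0503 q [-0.27  0.55 -0.07  0.   -0.95  0.23]
[-0.46 -0.03  0.01]
[[ 0.56189681 -0.40996864]
 [ 0.48605143 -0.40149777]
 [ 0.57912345 -0.37679371]
 [ 0.47757161 -0.36331897]
 [ 0.58072699 -0.34043753]
 [ 0.47975235 -0.35293324]]
```

View pics/s3.png

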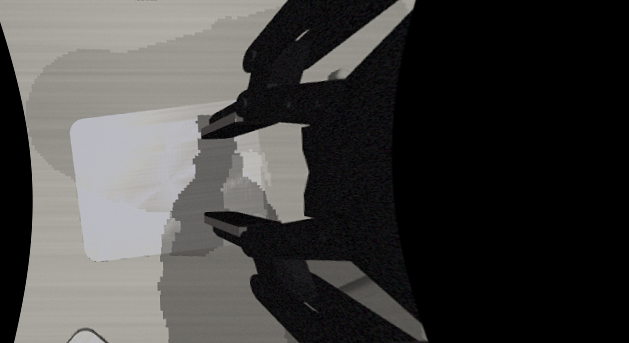

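Emit:
carry_out:
  deltas:
    - {"gripper": 0.18, "x": 0, "y": 0, "z": 0.008, "wx": 0, "wy": 0.003, "wz": 0}
    - {"gripper": 0.18, "x": 0.01, "y": 0.03, "z": 0, "wx": 0, "wy": 0, "wz": -0.01}
    - {"gripper": 0.18, "x": 0.01, "y": 0.05, "z": 0, "wx": 0, "wy": 0, "wz": -0.01}
    - {"gripper": 0.18, "x": 0.01, "y": 0.05, "z": 0, "wx": 0, "wy": 0, "wz": -0.01}

```text
time: 6.65
eef_pos: [0.5347, -0.2987, 0.0725]
tool_rot: [-0.028, 1.0, -0.003, -0.001]
wrist_force: [0.1, -4.8, 12.2]
gripper_width: 0.0505
```

```bash
python3 - <<'E'
from plan import *
s=st(); p=manip.snapshot('wrist'); print(np.round(s["torque"],2))
sheet("pics/s4.png",s,p); st()
E
```

```text
t 6.65 pos [ 0.5347 -0.2987  0.0725] yaw -3.0864 down [-0.001 -0.005 -1.   ] F [ 0.1 -4.8 12.2] w 0.0505 q [-0.25  0.54 -0.09  0.01 -0.95  0.3 ]
[-1.61 -0.37 -0.1 ]
t 6.7 pos [ 0.5346 -0.2982  0.0726] yaw -3.0849 down [-0.001 -0.005 -1.   ] F [ 0.9 -2.6 11.7] w 0.0503 q [-0.25  0.54 -0.09  0.01 -0.95  0.3 ]
```

View pics/s4.png

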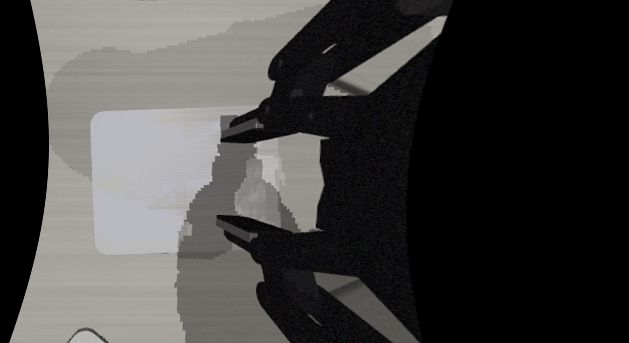

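```bash
python3 -c "
from plan import *
s=st();plan([0.5276,-0.218,s['eef_pos'][2]],3.198+0.025,8,3)"
```

```text
t 6.7 pos [ 0.5346 -0.2982  0.0726] yaw -3.0849 down [-0.001 -0.005 -1.   ] F [ 0.9 -2.6 11.7] w 0.0503 q [-0.25  0.54 -0.09  0.01 -0.95  0.3 ]
yaw -3.0849182708355065 dyaw 0.024732963655919704
{"gripper":0.18,"x":0.003,"y":0.101,"z":0,"wx":0,"wy":0,"wz":-0.001},{"gripper":0.18,"x":0.003,"y":0.1,"z":-0.001,"wx":0,"wy":0,"wz":-0.001},{"gripper":0.18,"x":0.002,"y":0.101,"z":0,"wx":0,"wy":0,"wz":-0.001},{"gripper":0.18,"x":0.002,"y":0.1,"z":-0.001,"wx":0,"wy":0,"wz":-0.001},{"gripper":0.18,"x":0.002,"y":0.101,"z":0,"wx":0,"wy":0,"wz":-0.001},{"gripper":0.18,"x":0.002,"y":0.1,"z":-0.001,"wx":-0.001,"wy":0,"wz":-0.001},{"gripper":0.18,"x":0.001,"y":0.101,"z":0,"wx":0,"wy":0,"wz":-0.001},{"gripper":0.18,"x":0.001,"y":0.1,"z":0,"wx":-0.001,"wy":-0.001,"wz":-0.001}
end [ 0.52758762 -0.21804413  0.07254749]
```

Emit:
carry_out:
  deltas:
    - {"gripper": 0.18, "x": 0.003, "y": 0.06, "z": 0.002, "wx": 0, "wy": 0, "wz": -0.001}
    - {"gripper": 0.18, "x": 0.003, "y": 0.1, "z": 0, "wx": 0, "wy": 0, "wz": -0.001}
    - {"gripper": 0.18, "x": 0.002, "y": 0.1, "z": 0, "wx": 0, "wy": 0, "wz": -0.001}
    - {"gripper": 0.18, "x": 0.002, "y": 0.1, "z": 0, "wx": 0, "wy": 0, "wz": -0.001}
    - {"gripper": 0.18, "x": 0.002, "y": 0.1, "z": 0, "wx": 0, "wy": 0, "wz": -0.001}
    - {"gripper": 0.18, "x": 0.002, "y": 0.1, "z": 0, "wx": 0, "wy": 0, "wz": -0.001}

```text
time: 7.45
eef_pos: [0.5302, -0.2426, 0.0725]
tool_rot: [-0.037, 0.999, -0.002, -0.0]
wrist_force: [0.2, -4.7, 13.0]
gripper_width: 0.0504
```

```bash
python3 - <<'E'
from plan import *
s=st(); p=manip.snapshot('wrist'); print(np.round(s["torque"],2))
sheet("pics/s5.png",s,p); st()
E
```

```text
t 7.45 pos [ 0.5302 -0.2426  0.0725] yaw -3.068 down [-0.001 -0.005 -1.   ] F [ 0.2 -4.7 13. ] w 0.0504 q [-0.16  0.49 -0.17  0.01 -0.91  0.23]
[-1.75 -0.27 -0.  ]
t 7.5 pos [ 0.5302 -0.2415  0.0725] yaw -3.0675 down [-0.001 -0.004 -1.   ] F [ 1.1 -1.4 13.1] w 0.0506 q [-0.16  0.49 -0.17  0.01 -0.91  0.23]
```

View pics/s5.png

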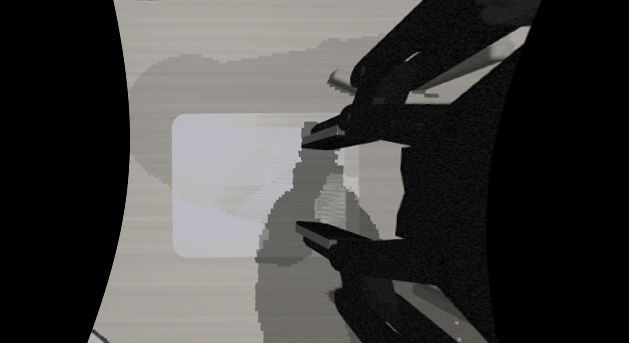

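Emit:
carry_out:
  deltas:
    - {"gripper": 0.18, "x": -0.004, "y": 0.06, "z": 0, "wx": 0, "wy": 0, "wz": 0.001}
    - {"gripper": 0.18, "x": -0.006, "y": 0.1, "z": 0, "wx": 0, "wy": 0, "wz": 0.001}
    - {"gripper": 0.18, "x": -0.006, "y": 0.1, "z": 0, "wx": 0, "wy": 0, "wz": 0}
    - {"gripper": 0.18, "x": -0.007, "y": 0.1, "z": 0, "wx": 0, "wy": 0, "wz": 0}
    - {"gripper": 0.18, "x": -0.007, "y": 0.1, "z": 0, "wx": 0, "wy": 0, "wz": 0}
    - {"gripper": 0.18, "x": -0.007, "y": 0.1, "z": 0, "wx": 0, "wy": 0, "wz": 0}
    - {"gripper": 0.18, "x": -0.007, "y": 0.1, "z": 0, "wx": 0, "wy": 0, "wz": 0}

```text
time: 8.38
eef_pos: [0.5304, -0.1761, 0.0725]
tool_rot: [-0.034, 0.999, -0.002, -0.0]
wrist_force: [-0.7, -6.2, 15.0]
gripper_width: 0.0504
```

```bash
python3 - <<'E'
from plan import *
s=st(); p=manip.snapshot('wrist'); print(np.round(s["torque"],2))
sheet("pics/s6.png",s,p); st()
E
```

```text
t 8.375 pos [ 0.5304 -0.1761  0.0725] yaw -3.0742 down [-0.001 -0.004 -1.   ] F [-0.7 -6.2 15. ] w 0.0504 q [-0.04  0.45 -0.24  0.01 -0.88  0.1 ]
[-1.97 -0.12 -0.02]
t 8.425 pos [ 0.5304 -0.1751  0.0725] yaw -3.0738 down [-0.001 -0.004 -1.   ] F [ 0.1 -2.2 14.2] w 0.0506 q [-0.04  0.45 -0.24  0.   -0.88  0.1 ]
```

View pics/s6.png

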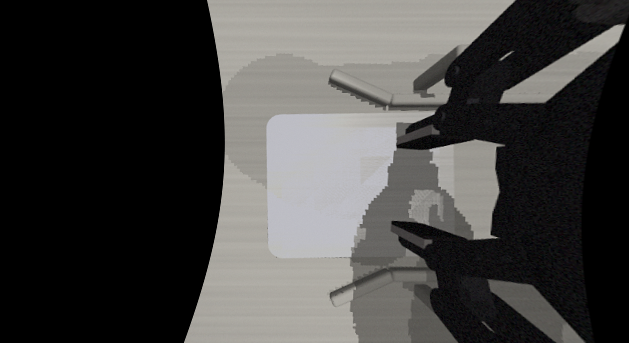

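Emit:
carry_out:
  deltas:
    - {"gripper": 0.18, "x": -0.004, "y": 0.06, "z": 0, "wx": 0, "wy": 0, "wz": 0}
    - {"gripper": 0.18, "x": -0.007, "y": 0.1, "z": 0, "wx": 0, "wy": 0, "wz": 0}
    - {"gripper": 0.18, "x": -0.007, "y": 0.1, "z": 0, "wx": 0, "wy": 0, "wz": 0}
    - {"gripper": 0.18, "x": -0.007, "y": 0.1, "z": 0, "wx": 0, "wy": 0, "wz": 0}
    - {"gripper": 0.18, "x": -0.007, "y": 0.1, "z": 0, "wx": 0, "wy": 0, "wz": 0}
    - {"gripper": 0.18, "x": -0.007, "y": 0.1, "z": 0, "wx": 0, "wy": 0, "wz": 0}
    - {"gripper": 0.18, "x": -0.005, "y": 0.06, "z": 0, "wx": 0, "wy": 0, "wz": 0}
    - {"gripper": 0.18, "x": -0.004, "y": 0.05, "z": 0, "wx": 0, "wy": 0, "wz": 0}

```text
time: 9.43
eef_pos: [0.5309, -0.1086, 0.0725]
tool_rot: [-0.034, 0.999, -0.002, -0.0]
wrist_force: [-0.1, -5.9, 16.0]
gripper_width: 0.0502
```

```bash
python3 - <<'E'
from plan import *
s=st(); p=manip.snapshot('wrist'); print(np.round(s["torque"],2))
sheet("pics/s7.png",s,p); st()
E
```

```text
t 9.425 pos [ 0.5309 -0.1086  0.0725] yaw -3.0738 down [-0.001 -0.003 -1.   ] F [-0.1 -5.9 16. ] w 0.0502 q [ 0.09  0.43 -0.28  0.   -0.86 -0.02]
[-2.1  -0.11  0.03]
t 9.475 pos [ 0.5309 -0.1082  0.0725] yaw -3.0737 down [-0.001 -0.003 -1.   ] F [ 0.  -4.4 16.4] w 0.0501 q [ 0.09  0.43 -0.28  0.   -0.86 -0.02]
```

View pics/s7.png

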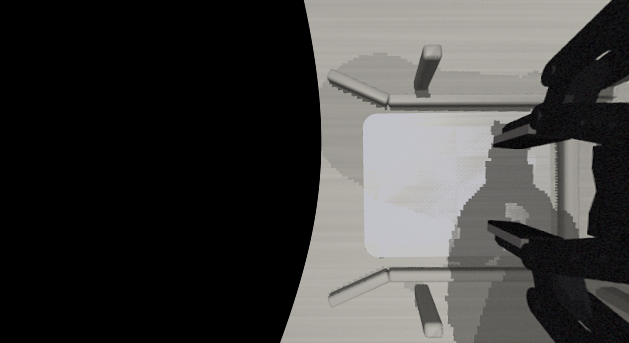

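Emit:
carry_out:
  deltas:
    - {"gripper": 0.18, "x": -0.002, "y": 0.03, "z": 0, "wx": 0, "wy": 0, "wz": 0}
    - {"gripper": 0.18, "x": -0.002, "y": 0.03, "z": 0, "wx": 0, "wy": 0, "wz": 0}
    - {"gripper": 0.18, "x": -0.002, "y": 0.03, "z": 0, "wx": 0, "wy": 0, "wz": 0}

```text
time: 9.85
eef_pos: [0.5309, -0.1007, 0.0725]
tool_rot: [-0.034, 0.999, -0.002, -0.001]
wrist_force: [0.9, -13.9, 16.1]
gripper_width: 0.0502
```

Emit:
carry_out:
  deltas:
    - {"gripper": 0.18, "x": -0.001, "y": 0.02, "z": 0, "wx": 0, "wy": 0, "wz": 0}
    - {"gripper": 0.18, "x": 0, "y": 0, "z": 0, "wx": 0, "wy": 0, "wz": 0}

```text
time: 10.1
eef_pos: [0.5308, -0.0989, 0.0725]
tool_rot: [-0.034, 0.999, -0.002, -0.001]
wrist_force: [1.1, -11.4, 15.1]
gripper_width: 0.0504
```

```bash
python3 - <<'E'
from plan import *
s=st(); p=manip.snapshot('wrist'); print(np.round(s["torque"],2))
sheet("pics/s8.png",s,p); st()
E
```

```text
t 10.1 pos [ 0.5308 -0.0989  0.0725] yaw -3.0741 down [-0.001 -0.005 -1.   ] F [  1.1 -11.4  15.1] w 0.0504 q [ 0.11  0.42 -0.29  0.01 -0.86 -0.04]
[-4.15 -0.37 -0.25]
t 10.15 pos [ 0.5308 -0.0989  0.0725] yaw -3.0742 down [-0.001 -0.005 -1.   ] F [  0.2 -11.3  15. ] w 0.0503 q [ 0.11  0.42 -0.29  0.01 -0.86 -0.04]
```

View pics/s8.png

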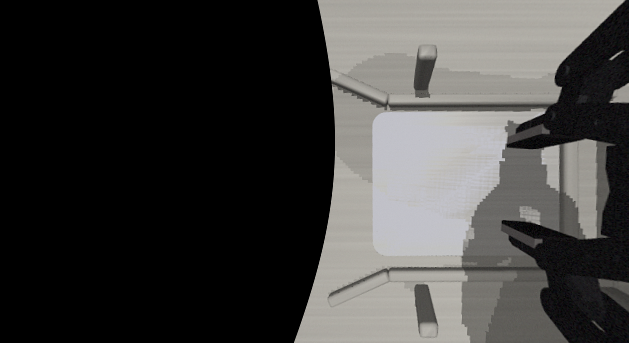

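Emit:
carry_out:
  deltas:
    - {"gripper": 0.18, "x": 0, "y": 0, "z": -0.1, "wx": 0, "wy": 0, "wz": 0}
    - {"gripper": 0.18, "x": 0, "y": 0, "z": -0.4, "wx": 0, "wy": 0, "wz": 0}
    - {"gripper": 0.18, "x": 0, "y": -0.1, "z": -0.6, "wx": 0, "wy": 0, "wz": 0}
    - {"gripper": 0.18, "x": 0, "y": -0.1, "z": -0.6, "wx": 0, "wy": 0, "wz": 0.01}
    - {"gripper": 0.18, "x": 0, "y": 0, "z": -0.5, "wx": 0, "wy": 0, "wz": 0.01}
    - {"gripper": -1, "x": 0, "y": 0, "z": 0, "wx": 0, "wy": 0, "wz": 0}

```text
time: 10.9
eef_pos: [0.5322, -0.1164, 0.2933]
tool_rot: [-0.001, 1.0, 0.0, -0.0]
wrist_force: [-0.5, 0.5, -2.0]
gripper_width: 0.0333
```

```bash
python3 - <<'E'
from plan import *
s=st(); p=manip.snapshot('wrist')
im=rectify(p,s,0.45,0.63,-0.25,-0.04,0.004,0.27); cv2.imwrite("pics/s9.png",im)
plan([0.532,0.09,0.285],np.pi-0.0107,6,2,-1)
E
```

```text
t 10.9 pos [ 0.5322 -0.1164  0.2933] yaw -3.1392 down [-0.  0. -1.] F [-0.5  0.5 -2. ] w 0.0333 q [ 0.07  0.25  0.07 -0.   -1.4  -0.07]
yaw -3.139004842465405 dyaw -0.013287811124389037
{"gripper":-1,"x":0,"y":0.34,"z":0.01,"wx":0,"wy":0,"wz":0},{"gripper":-1,"x":0,"y":0.34,"z":0.01,"wx":0,"wy":0,"wz":0},{"gripper":-1,"x":0,"y":0.34,"z":0.01,"wx":0,"wy":0,"wz":0},{"gripper":-1,"x":0,"y":0.35,"z":0.01,"wx":0,"wy":0,"wz":0},{"gripper":-1,"x":-0.01,"y":0.34,"z":0.01,"wx":0,"wy":0,"wz":0},{"gripper":-1,"x":0,"y":0.35,"z":0,"wx":0,"wy":0,"wz":0}
end [0.53162331 0.09000595 0.28548911]
```

View pics/s9.png

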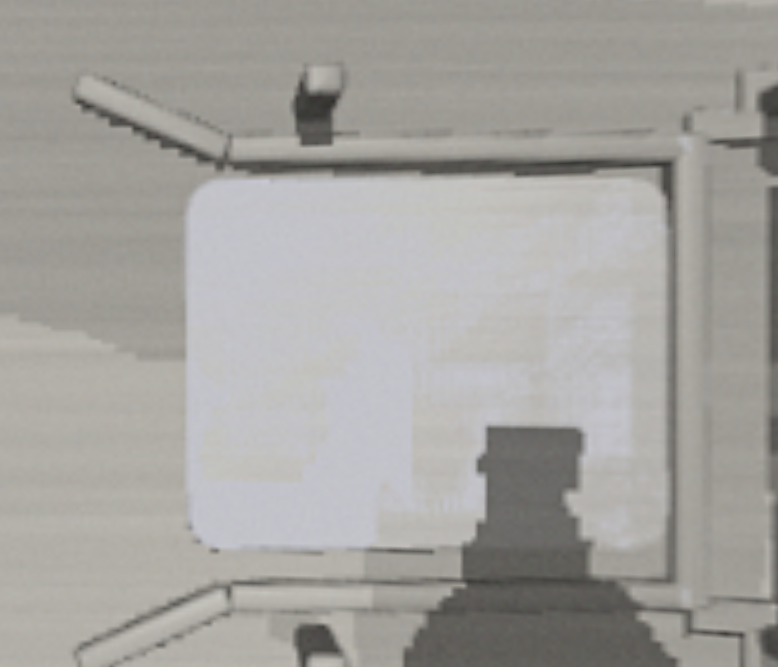

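Emit:
carry_out:
  deltas:
    - {"gripper": -1, "x": 0, "y": 0.2, "z": 0, "wx": 0, "wy": 0, "wz": 0}
    - {"gripper": -1, "x": 0, "y": 0.38, "z": 0, "wx": 0, "wy": 0, "wz": 0}
    - {"gripper": -1, "x": 0, "y": 0.38, "z": 0, "wx": 0, "wy": 0, "wz": 0}
    - {"gripper": -1, "x": 0, "y": 0.38, "z": 0, "wx": 0, "wy": 0, "wz": 0}
    - {"gripper": -1, "x": 0, "y": 0.38, "z": 0, "wx": 0, "wy": 0, "wz": 0.004}
    - {"gripper": -1, "x": 0, "y": 0.36, "z": 0, "wx": 0, "wy": 0, "wz": 0}
    - {"gripper": -1, "x": 0, "y": 0, "z": 0, "wx": 0, "wy": 0, "wz": 0}

```text
time: 11.82
eef_pos: [0.5299, 0.0937, 0.2866]
tool_rot: [0.003, 1.0, -0.0, -0.007]
wrist_force: [-0.1, -0.1, -0.5]
gripper_width: -0.0001
```

```bash
python3 - <<'E'
from plan import *
s=st(); p=manip.snapshot('wrist'); cv2.imwrite("pics/w10.png",p["color"])
p=manip.snapshot('scene'); cv2.imwrite("pics/sc10.png",cv2.resize(p["color"][100:300,150:420],None,fx=2.9,fy=2.9))
for n,X in {"edge":[0.532,0.0345,0.154],"hinge":[0.531,-0.0405,0.045]}.items(): print(n,proj(p,X)[0],(proj(p,X)[0]-[150,100])*2.9)
E
```

```text
t 11.825 pos [0.5299 0.0937 0.2866] yaw 3.1347 down [-0.013 -0.    -1.   ] F [-0.1 -0.1 -0.5] w -0.0001 q [ 0.46  0.24  0.05 -0.01 -1.39 -0.47]
edge [267.05685133 187.83204169] [339.46486885 254.7129209 ]
hinge [244.86854712 224.16943321] [275.11878666 360.0913563 ]
```

View pics/w10.png

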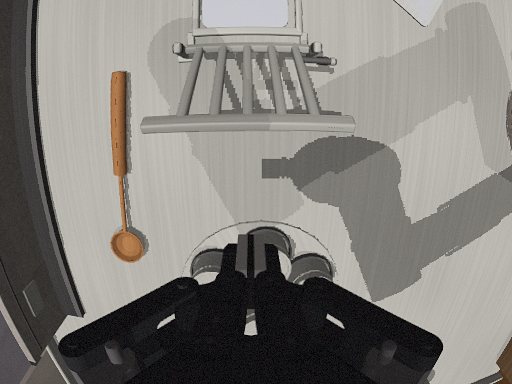

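View pics/sc10.png

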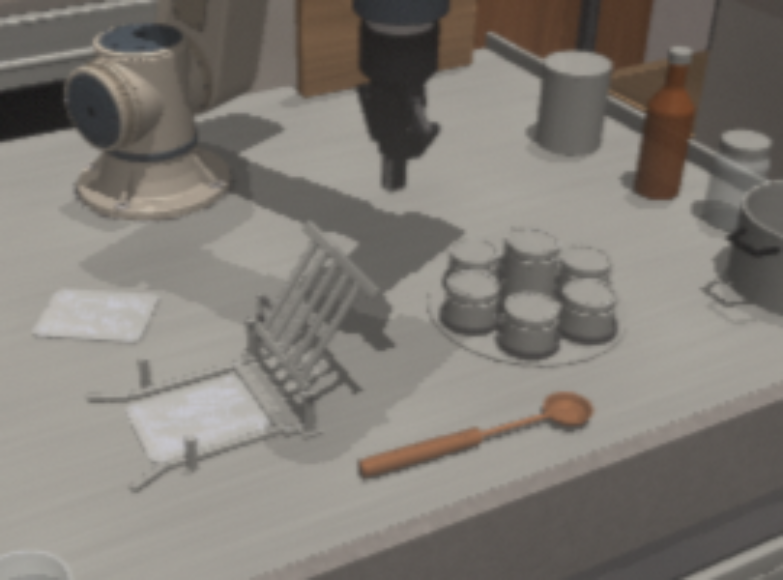

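Emit:
carry_out:
  deltas:
    - {"gripper": -1, "x": 0, "y": 0, "z": 0.25, "wx": 0, "wy": -0.004, "wz": 0}
    - {"gripper": -1, "x": 0, "y": 0, "z": 0.25, "wx": 0, "wy": 0, "wz": 0}
    - {"gripper": -1, "x": 0, "y": 0, "z": 0.24, "wx": 0, "wy": 0, "wz": 0}
    - {"gripper": -1, "x": 0, "y": -0.1, "z": 0, "wx": 0, "wy": 0, "wz": 0}
    - {"gripper": -1, "x": 0, "y": -0.2, "z": 0, "wx": 0, "wy": 0, "wz": 0}
    - {"gripper": -1, "x": 0, "y": -0.2, "z": 0, "wx": 0, "wy": 0, "wz": 0}

```text
time: 12.68
eef_pos: [0.5313, 0.0413, 0.2165]
tool_rot: [0.005, 1.0, 0.002, 0.004]
wrist_force: [-0.5, 11.2, 9.2]
gripper_width: -0.0001
```

Emit:
carry_out:
  deltas:
    - {"gripper": -1, "x": 0, "y": -0.2, "z": 0, "wx": 0, "wy": 0, "wz": 0}
    - {"gripper": -1, "x": 0, "y": -0.2, "z": 0, "wx": 0, "wy": 0, "wz": 0}

```text
time: 12.92
eef_pos: [0.531, 0.0009, 0.217]
tool_rot: [0.005, 1.0, 0.001, 0.004]
wrist_force: [0.7, 3.4, 3.2]
gripper_width: 0.0003
```

Emit:
carry_out:
  deltas:
    - {"gripper": -1, "x": 0, "y": -0.15, "z": 0, "wx": 0, "wy": 0, "wz": 0}
    - {"gripper": -1, "x": 0, "y": -0.15, "z": 0, "wx": 0, "wy": 0, "wz": 0}

```text
time: 13.18
eef_pos: [0.5295, -0.0295, 0.215]
tool_rot: [0.005, 1.0, 0.0, 0.002]
wrist_force: [1.1, 2.5, 1.5]
gripper_width: -0.0002
```

Emit:
carry_out:
  deltas:
    - {"gripper": -1, "x": 0, "y": -0.15, "z": 0, "wx": 0, "wy": 0, "wz": 0}
    - {"gripper": -1, "x": 0, "y": -0.15, "z": 0, "wx": 0, "wy": 0, "wz": 0}

```text
time: 13.42
eef_pos: [0.5285, -0.0595, 0.2139]
tool_rot: [0.005, 1.0, -0.0, 0.001]
wrist_force: [-0.5, 0.2, -0.2]
gripper_width: 0.0
```

```bash
python3 - <<'E'
from plan import *
s=st()
p=manip.snapshot('scene'); cv2.imwrite("pics/sc11.png",cv2.resize(p["color"][100:300,150:420],None,fx=2.9,fy=2.9))
E
```

```text
t 13.425 pos [ 0.5285 -0.0595  0.2139] yaw 3.1312 down [ 0.001 -0.    -1.   ] F [-0.5  0.2 -0.2] w 0.0 q [ 0.18  0.26 -0.11  0.   -1.19 -0.19]
```

View pics/sc11.png

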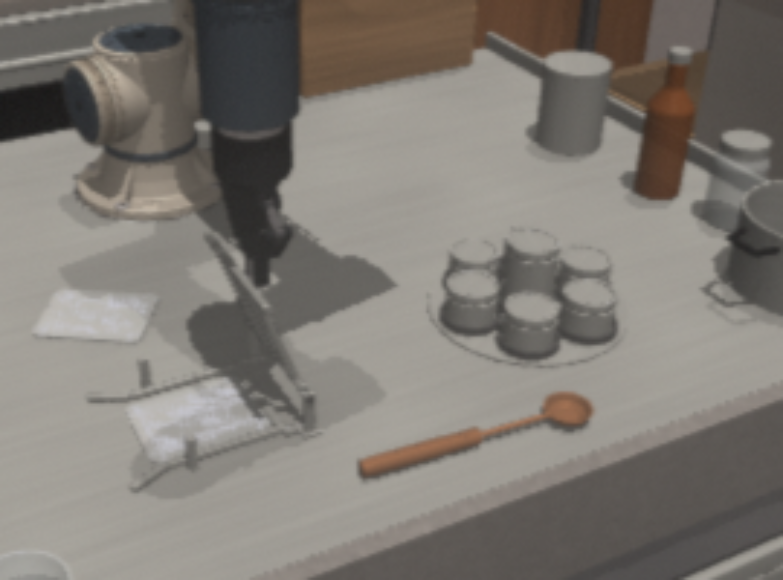

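Emit:
carry_out:
  deltas:
    - {"gripper": -1, "x": 0, "y": -0.1, "z": 0, "wx": 0, "wy": 0, "wz": 0}
    - {"gripper": -1, "x": 0, "y": 0, "z": 0, "wx": 0, "wy": 0, "wz": 0}
    - {"gripper": -1, "x": 0, "y": 0.0, "z": -0.4, "wx": 0, "wy": 0, "wz": 0}
    - {"gripper": 1, "x": 0, "y": 0.1, "z": -0.4, "wx": 0, "wy": 0, "wz": 0}

```text
time: 13.98
eef_pos: [0.5286, -0.0584, 0.2953]
tool_rot: [0.005, 1.0, -0.0, 0.001]
wrist_force: [0.8, -0.1, 0.6]
gripper_width: 0.0172
```

```bash
python3 - <<'E'
from plan import *
s=st()
p=manip.snapshot('scene'); cv2.imwrite("pics/sc12.png",cv2.resize(p["color"][100:300,150:420],None,fx=2.9,fy=2.9))
w=manip.snapshot('wrist'); cv2.imwrite("pics/w12.png",w["color"])
E
```

```text
t 13.975 pos [ 0.5286 -0.0584  0.2953] yaw 3.131 down [ 0.002 -0.    -1.   ] F [ 0.8 -0.1  0.6] w 0.0172 q [ 0.18  0.22  0.04  0.   -1.39 -0.2 ]
```

View pics/sc12.png

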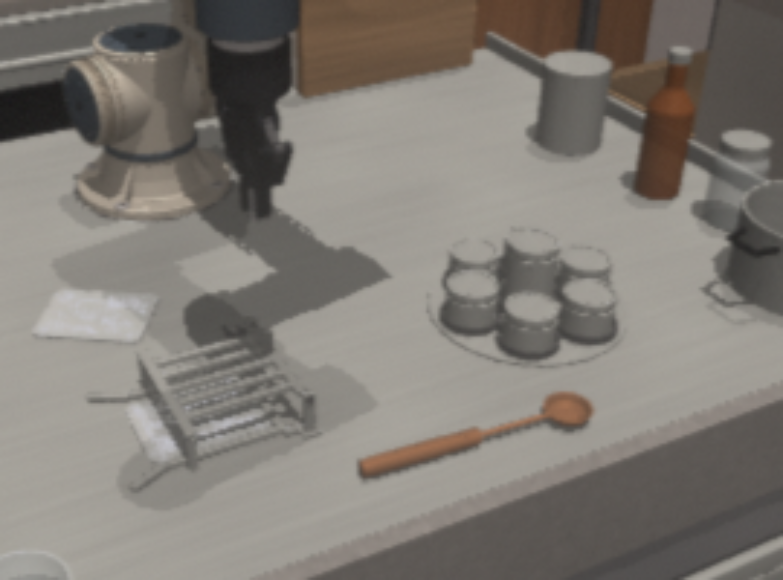

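View pics/w12.png

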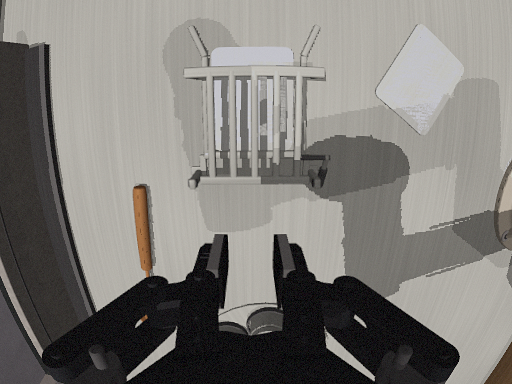

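```bash
python3 - <<'E'
from plan import *
s=st(); p=manip.snapshot('wrist')
b=np.array([0.530,-0.1355,0]); yw=1.560; X=np.array([np.cos(yw),np.sin(yw),0]);Y=np.array([-np.sin(yw),np.cos(yw),0])
im=p["color"].copy()
for x,y,z in [(-37,77,49),(-37,-77,49),(-31,72,40),(-31,-72,40),(27,0,49),(95,72,51),(95,-72,51),(-65,0,3),(-37,48,49),(87,48,49),(-37,-48,49),(87,-48,49),(-37,0,49),(87,0,49)]:
    uv=wproj(p,b+X*x/1000+Y*y/1000+[0,0,z/1000],s)[0]; cv2.circle(im,tuple(int(round(v*1)) for v in uv),1,(0,0,255),-1)
cv2.imwrite("pics/w13.png",cv2.resize(im[10:210,150:360],None,fx=3.5,fy=3.0*3.5/3.0*0.85))
plan([0.515,0.285,0.285],np.pi-0.0107,8,2,1)
E
```

```text
t 14.075 pos [ 0.5307 -0.0578  0.2996] yaw 3.1327 down [ 0.012 -0.    -1.   ] F [ 1.2 -0.7  0.1] w 0.032 q [ 0.19  0.22  0.05  0.   -1.39 -0.2 ]
yaw 3.1324729446934483 dyaw -0.001580291103655096
{"gripper":1,"x":0.02,"y":0.43,"z":0.02,"wx":0,"wy":0,"wz":0},{"gripper":1,"x":0.02,"y":0.43,"z":0.01,"wx":0,"wy":0,"wz":0},{"gripper":1,"x":0.02,"y":0.43,"z":0.02,"wx":0,"wy":0,"wz":0},{"gripper":1,"x":0.02,"y":0.43,"z":0.01,"wx":0,"wy":0,"wz":0},{"gripper":1,"x":0.03,"y":0.43,"z":0.02,"wx":0,"wy":0,"wz":0},{"gripper":1,"x":0.02,"y":0.43,"z":0.01,"wx":0,"wy":0,"wz":0},{"gripper":1,"x":0.03,"y":0.42,"z":0.02,"wx":0,"wy":0,"wz":0},{"gripper":1,"x":0.02,"y":0.43,"z":0.01,"wx":0,"wy":0,"wz":0}
end [0.51502576 0.28544168 0.28510338]
```

View pics/w13.png

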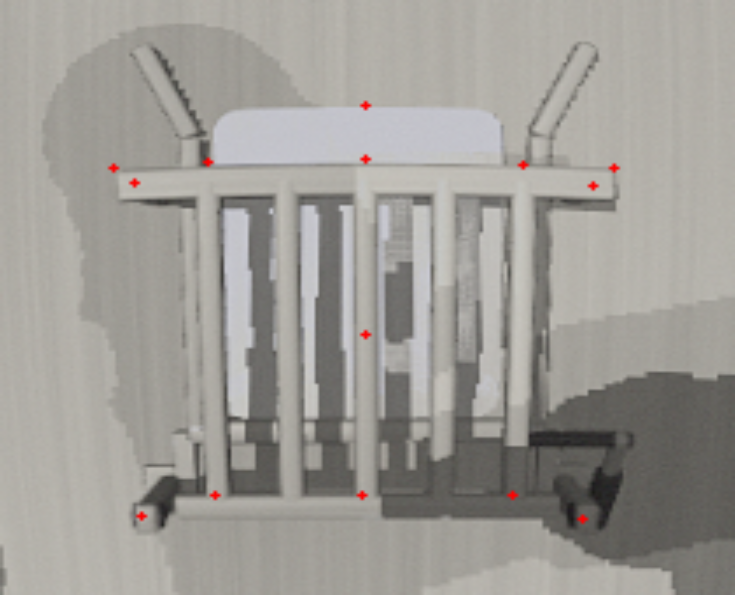

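Emit:
carry_out:
  deltas:
    - {"gripper": 1, "x": 0.02, "y": 0.22, "z": 0.02, "wx": 0, "wy": 0, "wz": 0}
    - {"gripper": 1, "x": 0.02, "y": 0.43, "z": 0.02, "wx": 0, "wy": 0, "wz": 0}
    - {"gripper": 1, "x": 0.02, "y": 0.43, "z": 0.02, "wx": 0, "wy": 0, "wz": 0}
    - {"gripper": 1, "x": 0.02, "y": 0.43, "z": 0.02, "wx": 0, "wy": 0, "wz": 0}
    - {"gripper": 1, "x": 0.02, "y": 0.43, "z": 0.05, "wx": 0, "wy": 0, "wz": 0}
    - {"gripper": 1, "x": 0.02, "y": 0.43, "z": 0.1, "wx": 0, "wy": 0, "wz": 0}
    - {"gripper": 1, "x": 0.02, "y": 0.43, "z": 0.15, "wx": 0, "wy": 0, "wz": 0}
    - {"gripper": 1, "x": 0.02, "y": 0.43, "z": 0.15, "wx": 0, "wy": 0, "wz": 0}
    - {"gripper": 1, "x": 0, "y": 0.2, "z": 0.1, "wx": 0, "wy": 0, "wz": 0}
    - {"gripper": 1, "x": 0, "y": 0, "z": 0, "wx": 0, "wy": 0, "wz": 0}

```text
time: 15.38
eef_pos: [0.5159, 0.2854, 0.2297]
tool_rot: [0.004, 1.0, -0.001, 0.0]
wrist_force: [-0.1, -0.2, -0.3]
gripper_width: 0.085
```

```bash
python3 - <<'E'
from plan import *
s=st(); p=manip.snapshot('wrist'); im=p["color"].copy()
a=np.linspace(0,2*np.pi,60)
uv=wproj(p,np.c_[0.515+0.03*np.cos(a),0.286+0.03*np.sin(a),np.full(60,0.096)],s)
for u in uv: cv2.circle(im,tuple(int(round(v)) for v in u),0,(0,0,255),-1)
cv2.imwrite("pics/w14.png",cv2.resize(im,(800,600)))
plan([0.515,0.286,0.150],np.pi-0.0107,4,3,1)
E
```

```text
t 15.375 pos [0.5159 0.2854 0.2297] yaw 3.133 down [ 0.001 -0.002 -1.   ] F [-0.1 -0.2 -0.3] w 0.085 q [ 0.77  0.36  0.07  0.   -1.28 -0.78]
yaw 3.1321102242909946 dyaw -0.0012175707012014314
{"gripper":1,"x":0.004,"y":0.004,"z":0.202,"wx":0,"wy":0,"wz":0},{"gripper":1,"x":0.004,"y":0.003,"z":0.202,"wx":0,"wy":0,"wz":0},{"gripper":1,"x":0.003,"y":0.004,"z":0.202,"wx":0,"wy":0,"wz":0},{"gripper":1,"x":0.004,"y":0.003,"z":0.202,"wx":0,"wy":0.001,"wz":0}
end [0.51497858 0.28598436 0.1499765 ]
```

View pics/w14.png

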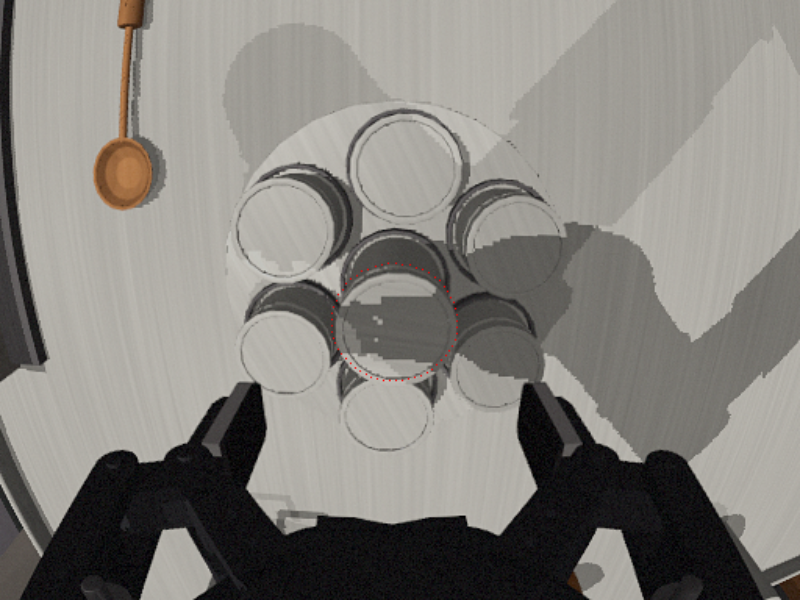

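Emit:
carry_out:
  deltas:
    - {"gripper": 1, "x": 0.004, "y": 0.004, "z": 0.25, "wx": 0, "wy": 0, "wz": 0}
    - {"gripper": 1, "x": 0.004, "y": 0.003, "z": 0.25, "wx": 0, "wy": 0, "wz": 0}
    - {"gripper": 1, "x": 0, "y": 0, "z": 0.25, "wx": 0, "wy": 0, "wz": 0}
    - {"gripper": 1, "x": 0, "y": 0, "z": 0.16, "wx": 0, "wy": 0, "wz": 0}
    - {"gripper": 1, "x": 0, "y": 0, "z": 0.08, "wx": 0, "wy": 0, "wz": 0}
    - {"gripper": 1, "x": 0, "y": 0, "z": 0, "wx": 0, "wy": 0, "wz": 0}

```text
time: 16.18
eef_pos: [0.5163, 0.2853, 0.1327]
tool_rot: [0.005, 1.0, 0.0, 0.002]
wrist_force: [-0.7, -1.0, 0.5]
gripper_width: 0.0855
```

Emit:
carry_out:
  deltas:
    - {"gripper": 0.2, "x": 0, "y": 0, "z": 0, "wx": 0, "wy": 0, "wz": 0}
    - {"gripper": 0.2, "x": 0, "y": 0, "z": 0, "wx": 0, "wy": 0, "wz": 0}
    - {"gripper": 0.2, "x": 0, "y": 0, "z": 0, "wx": 0, "wy": 0, "wz": 0}
  force: 40

```text
time: 16.55
eef_pos: [0.5161, 0.2858, 0.1338]
tool_rot: [0.005, 1.0, 0.001, 0.002]
wrist_force: [-2.8, -0.0, 6.0]
gripper_width: 0.0592
```

Emit:
carry_out:
  deltas:
    - {"gripper": -1, "x": 0, "y": 0, "z": -0.05, "wx": 0, "wy": 0, "wz": 0}
    - {"gripper": -1, "x": 0, "y": 0, "z": -0.1, "wx": 0, "wy": 0, "wz": 0}
    - {"gripper": -1, "x": 0, "y": 0, "z": -0.2, "wx": 0, "wy": 0, "wz": 0}
    - {"gripper": -1, "x": 0, "y": 0, "z": -0.3, "wx": 0, "wy": 0, "wz": 0}
    - {"gripper": -1, "x": 0, "y": 0, "z": -0.3, "wx": 0, "wy": 0, "wz": 0}
    - {"gripper": -1, "x": 0, "y": 0, "z": -0.1, "wx": 0, "wy": 0, "wz": 0}
  force: 50

```text
time: 17.3
eef_pos: [0.5164, 0.2859, 0.2398]
tool_rot: [0.005, 1.0, 0.001, 0.003]
wrist_force: [0.1, 1.1, -3.4]
gripper_width: 0.0588
```

```bash
python3 - <<'E'
from plan import *
s=st(); 
p=manip.snapshot('scene'); cv2.imwrite("pics/sc15.png",cv2.resize(p["color"][60:300,150:420],None,fx=2.4,fy=2.4))
w=manip.snapshot('wrist'); cv2.imwrite("pics/w15.png",w["color"])
plan([0.5305,-0.1085,0.245],np.pi-0.0107,12,3,-1)
E
```

```text
t 17.3 pos [0.5164 0.2859 0.2398] yaw 3.1314 down [ 0.006  0.003 -1.   ] F [ 0.1  1.1 -3.4] w 0.0588 q [ 0.77  0.36  0.08  0.   -1.29 -0.78]
yaw 3.13129109064147 dyaw -0.0003984370516767477
{"gripper":-1,"x":-0.016,"y":-0.328,"z":-0.006,"wx":0,"wy":0,"wz":0},{"gripper":-1,"x":-0.016,"y":-0.328,"z":-0.006,"wx":0,"wy":0,"wz":0},{"gripper":-1,"x":-0.015,"y":-0.328,"z":-0.006,"wx":0,"wy":0,"wz":0},{"gripper":-1,"x":-0.016,"y":-0.329,"z":-0.006,"wx":0,"wy":0,"wz":0},{"gripper":-1,"x":-0.015,"y":-0.328,"z":-0.006,"wx":0,"wy":0,"wz":0},{"gripper":-1,"x":-0.016,"y":-0.329,"z":-0.006,"wx":0,"wy":0,"wz":0},{"gripper":-1,"x":-0.015,"y":-0.328,"z":-0.006,"wx":0,"wy":0,"wz":0},{"gripper":-1,"x":-0.016,"y":-0.329,"z":-0.006,"wx":0,"wy":0,"wz":0},{"gripper":-1,"x":-0.015,"y":-0.328,"z":-0.006,"wx":0,"wy":0,"wz":0},{"gripper":-1,"x":-0.016,"y":-0.329,"z":-0.006,"wx":0,"wy":0,"wz":0},{"gripper":-1,"x":-0.015,"y":-0.328,"z":-0.006,"wx":0,"wy":0.001,"wz":0},{"gripper":-1,"x":-0.015,"y":-0.329,"z":-0.007,"wx":0.001,"wy":0,"wz":0}
end [ 0.53045168 -0.10853046  0.24503615]
```

View pics/sc15.png

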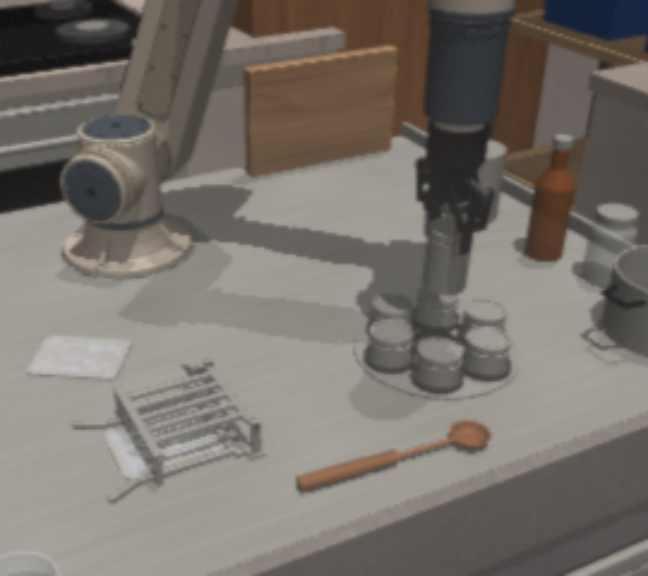

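View pics/w15.png

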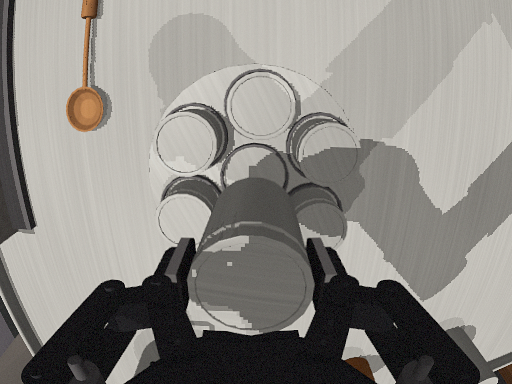

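```bash
python3 - <<'E'
from plan import *
s=st(); p=manip.snapshot('wrist'); z=s["eef_pos"][2]-0.0378
im=p["color"].copy()
for oy,c in ((0,(0,0,255)),(0.003,(0,255,0))):
    a=np.linspace(0,2*np.pi,90)
    uv=wproj(p,np.c_[s["eef_pos"][0]+0.03*np.cos(a),s["eef_pos"][1]+oy+0.03*np.sin(a),np.full(90,z)],s)
    for u in uv: cv2.circle(im,tuple(int(round(v)) for v in u),0,c,-1)
cv2.imwrite("pics/w16.png",cv2.resize(im[160:360,150:360],None,fx=3,fy=3))
E
```

```text
t 17.4 pos [0.5159 0.2858 0.2383] yaw 3.1313 down [ 0.004  0.002 -1.   ] F [ 0.3 -0.2 -3.4] w 0.0586 q [ 0.77  0.36  0.08  0.   -1.29 -0.78]
```

View pics/w16.png

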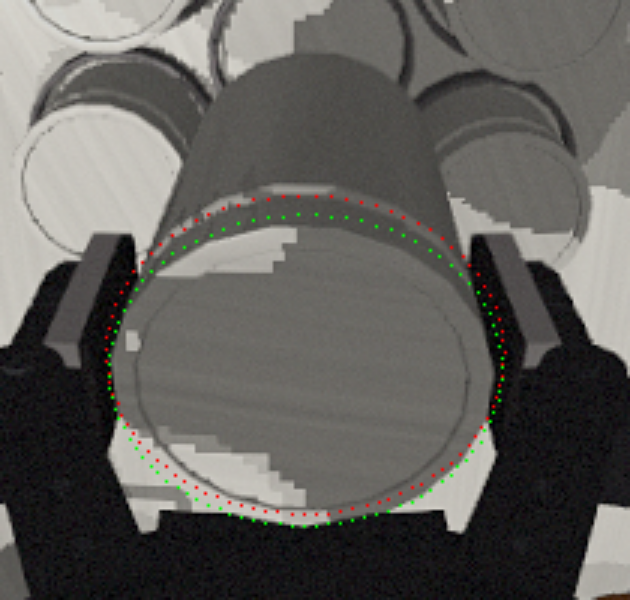

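Emit:
carry_out:
  deltas:
    - {"gripper": -1, "x": 0, "y": -0.12, "z": 0, "wx": 0, "wy": 0, "wz": 0}
    - {"gripper": -1, "x": -0.01, "y": -0.25, "z": 0, "wx": 0, "wy": 0, "wz": 0}
    - {"gripper": -1, "x": -0.01, "y": -0.35, "z": 0, "wx": 0, "wy": 0, "wz": 0}
    - {"gripper": -1, "x": -0.015, "y": -0.4, "z": 0, "wx": 0, "wy": 0, "wz": 0}
    - {"gripper": -1, "x": -0.015, "y": -0.4, "z": 0, "wx": 0, "wy": 0, "wz": 0}
    - {"gripper": -1, "x": -0.015, "y": -0.4, "z": 0, "wx": 0, "wy": 0, "wz": 0}
    - {"gripper": -1, "x": -0.015, "y": -0.4, "z": 0, "wx": 0, "wy": 0, "wz": 0}
    - {"gripper": -1, "x": -0.015, "y": -0.4, "z": 0, "wx": 0, "wy": 0, "wz": 0}
    - {"gripper": -1, "x": -0.015, "y": -0.4, "z": 0, "wx": 0, "wy": 0, "wz": 0}
    - {"gripper": -1, "x": -0.015, "y": -0.35, "z": 0, "wx": 0, "wy": 0, "wz": 0}

```text
time: 18.7
eef_pos: [0.5235, -0.0644, 0.2372]
tool_rot: [0.006, 1.0, -0.0, 0.001]
wrist_force: [0.7, -0.5, -3.5]
gripper_width: 0.0595
```

```bash
python3 - <<'E'
from plan import *
s=st(); 
plan([0.5305,-0.1085,0.2],np.pi-0.0107,5,3,-1)
E
```

```text
t 18.7 pos [ 0.5235 -0.0644  0.2372] yaw 3.1302 down [ 0.002 -0.    -1.   ] F [ 0.7 -0.5 -3.5] w 0.0595 q [ 0.18  0.24 -0.08  0.   -1.25 -0.19]
yaw 3.13019685511909 dyaw 0.0006957984707032239
{"gripper":-1,"x":-0.015,"y":-0.088,"z":0.074,"wx":0,"wy":0,"wz":0},{"gripper":-1,"x":-0.015,"y":-0.088,"z":0.074,"wx":0,"wy":0,"wz":0},{"gripper":-1,"x":-0.015,"y":-0.088,"z":0.075,"wx":0,"wy":0,"wz":0},{"gripper":-1,"x":-0.015,"y":-0.088,"z":0.074,"wx":0,"wy":0,"wz":0},{"gripper":-1,"x":-0.015,"y":-0.089,"z":0.075,"wx":0,"wy":0.001,"wz":0}
end [ 0.53054024 -0.10854708  0.19999716]
```

Emit:
carry_out:
  deltas:
    - {"gripper": -1, "x": -0.015, "y": -0.09, "z": 0.07, "wx": 0, "wy": 0, "wz": 0}
    - {"gripper": -1, "x": -0.015, "y": -0.09, "z": 0.07, "wx": 0, "wy": 0, "wz": 0}
    - {"gripper": -1, "x": -0.015, "y": -0.09, "z": 0.07, "wx": 0, "wy": 0, "wz": 0}
    - {"gripper": -1, "x": -0.015, "y": -0.09, "z": 0.07, "wx": 0, "wy": 0, "wz": 0}
    - {"gripper": -1, "x": -0.015, "y": -0.09, "z": 0.07, "wx": 0, "wy": 0, "wz": 0}
    - {"gripper": -1, "x": 0, "y": 0, "z": 0, "wx": 0, "wy": 0, "wz": 0}
    - {"gripper": -1, "x": 0, "y": 0, "z": 0, "wx": 0, "wy": 0, "wz": 0}

```text
time: 19.58
eef_pos: [0.532, -0.1065, 0.2027]
tool_rot: [0.005, 1.0, 0.0, 0.002]
wrist_force: [-0.3, 0.2, -3.6]
gripper_width: 0.0589
```

```bash
python3 - <<'E'
from plan import *
s=st(); 
p=manip.snapshot('scene'); cv2.imwrite("pics/sc17.png",cv2.resize(p["color"][100:300,150:350],None,fx=3,fy=3))
w=manip.snapshot('wrist'); cv2.imwrite("pics/w17.png",w["color"])
E
```

```text
t 19.575 pos [ 0.532  -0.1065  0.2027] yaw 3.1315 down [ 0.003  0.    -1.   ] F [-0.3  0.2 -3.6] w 0.0589 q [ 0.09  0.29 -0.11  0.   -1.17 -0.1 ]
```

View pics/sc17.png

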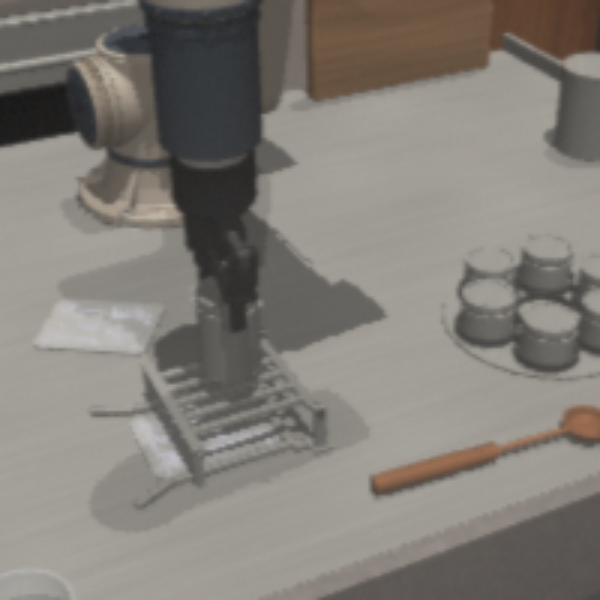

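View pics/w17.png

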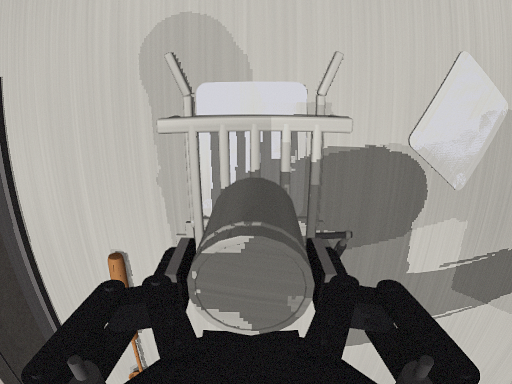

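Emit:
carry_out:
  deltas:
    - {"gripper": -1, "x": 0.015, "y": -0.04, "z": 0.05, "wx": 0, "wy": 0, "wz": 0}
    - {"gripper": -1, "x": 0, "y": 0, "z": 0.06, "wx": 0, "wy": 0, "wz": 0}
    - {"gripper": -1, "x": 0, "y": 0, "z": 0.06, "wx": 0, "wy": 0, "wz": 0}
    - {"gripper": -1, "x": 0, "y": 0, "z": 0.03, "wx": 0, "wy": 0, "wz": 0}
    - {"gripper": -1, "x": 0, "y": 0, "z": 0, "wx": 0, "wy": 0, "wz": 0}

```text
time: 20.3
eef_pos: [0.5303, -0.1106, 0.1822]
tool_rot: [0.005, 1.0, 0.0, 0.001]
wrist_force: [0.3, 0.9, -2.3]
gripper_width: 0.0587
```

Emit:
carry_out:
  deltas:
    - {"gripper": -1, "x": 0, "y": 0, "z": 0.015, "wx": 0, "wy": 0, "wz": 0}
    - {"gripper": -1, "x": 0, "y": 0, "z": 0.01, "wx": 0, "wy": 0, "wz": 0}

```text
time: 20.55
eef_pos: [0.5305, -0.1106, 0.1801]
tool_rot: [0.005, 1.0, 0.0, 0.002]
wrist_force: [0.3, -0.1, -3.1]
gripper_width: 0.059
```

Emit:
carry_out:
  deltas:
    - {"gripper": -1, "x": 0, "y": 0, "z": 0.01, "wx": 0, "wy": 0, "wz": 0}
    - {"gripper": -1, "x": 0, "y": 0, "z": 0, "wx": 0, "wy": 0, "wz": 0}

```text
time: 20.8
eef_pos: [0.5304, -0.1106, 0.179]
tool_rot: [0.005, 1.0, 0.0, 0.002]
wrist_force: [-1.2, 0.3, -3.9]
gripper_width: 0.059
```

Emit:
carry_out:
  deltas:
    - {"gripper": -1, "x": 0, "y": 0, "z": 0.008, "wx": 0, "wy": 0, "wz": 0}
    - {"gripper": -1, "x": 0, "y": 0, "z": 0, "wx": 0, "wy": 0, "wz": 0}

```text
time: 21.05
eef_pos: [0.5305, -0.1107, 0.1788]
tool_rot: [0.005, 1.0, -0.0, 0.002]
wrist_force: [-1.7, 0.5, 2.7]
gripper_width: 0.0589
```

Emit:
carry_out:
  deltas:
    - {"gripper": 0.5, "x": 0, "y": 0, "z": 0, "wx": 0, "wy": 0, "wz": 0}
    - {"gripper": 1, "x": 0, "y": 0, "z": 0, "wx": 0, "wy": 0, "wz": 0}
    - {"gripper": 1, "x": 0, "y": 0, "z": 0, "wx": 0, "wy": 0, "wz": 0}
    - {"gripper": 1, "x": 0, "y": 0, "z": 0, "wx": 0, "wy": 0, "wz": 0}
  force: 20

```text
time: 21.55
eef_pos: [0.5306, -0.1106, 0.1783]
tool_rot: [0.005, 1.0, 0.0, 0.002]
wrist_force: [0.2, 0.4, -0.1]
gripper_width: 0.0851
```

Emit:
carry_out:
  deltas:
    - {"gripper": 1, "x": 0, "y": 0, "z": -0.1, "wx": 0, "wy": 0, "wz": 0}
    - {"gripper": 1, "x": 0, "y": 0, "z": -0.3, "wx": 0, "wy": 0, "wz": 0}
    - {"gripper": 1, "x": 0, "y": 0, "z": -0.4, "wx": 0, "wy": 0, "wz": 0}
    - {"gripper": 1, "x": 0, "y": 0, "z": -0.4, "wx": 0, "wy": 0, "wz": 0}
    - {"gripper": 1, "x": 0, "y": 0.3, "z": 0, "wx": 0, "wy": 0, "wz": 0}
    - {"gripper": 1, "x": 0, "y": 0.4, "z": 0, "wx": 0, "wy": 0, "wz": 0}
    - {"gripper": 1, "x": 0, "y": 0.3, "z": 0, "wx": 0, "wy": 0, "wz": 0}
    - {"gripper": 1, "x": 0, "y": 0, "z": 0, "wx": 0, "wy": 0, "wz": 0}

```text
time: 22.55
eef_pos: [0.5311, -0.0091, 0.299]
tool_rot: [0.004, 1.0, 0.0, 0.002]
wrist_force: [0.0, 0.1, -0.3]
gripper_width: 0.0856
```

```bash
python3 - <<'E'
from plan import *
s=st(); 
p=manip.snapshot('scene'); cv2.imwrite("pics/sc18.png",cv2.resize(p["color"][100:300,100:400],None,fx=2.6,fy=2.6))
w=manip.snapshot('wrist'); cv2.imwrite("pics/w18.png",w["color"])
t=manip.snapshot('top'); cv2.imwrite("pics/t18.png",cv2.resize(t["color"][120:300,120:420],None,fx=2.66,fy=2.66))
vv,uu=np.mgrid[0:384,0:512]; W=world(t,uu.ravel(),vv.ravel()).reshape(384,512,3); Z=W[...,2]
m=(np.abs(W[...,0]-0.53)<0.06)&(np.abs(W[...,1]+0.11)<0.06)&(Z>0.125)&(Z<0.16); print(m.sum(),W[m].mean(0),W[m].min(0),W[m].max(0))
b=np.array([0.530,-0.1355,0]); yw=1.560; d=W[m].mean(0)-b; print("bay",d[0]*np.cos(yw)+d[1]*np.sin(yw),-d[0]*np.sin(yw)+d[1]*np.cos(yw))
E
```

```text
t 22.55 pos [ 0.5311 -0.0091  0.299 ] yaw 3.134 down [ 0.004  0.001 -1.   ] F [ 0.   0.1 -0.3] w 0.0856 q [ 0.28  0.22  0.05  0.   -1.4  -0.29]
307 [ 0.52932792 -0.1090824   0.13668321] [ 0.50149915 -0.13823973  0.1257261 ] [ 0.55683397 -0.08019439  0.14596   ]
bay 0.026408805196109317 0.0009572474136451757
```

View pics/sc18.png

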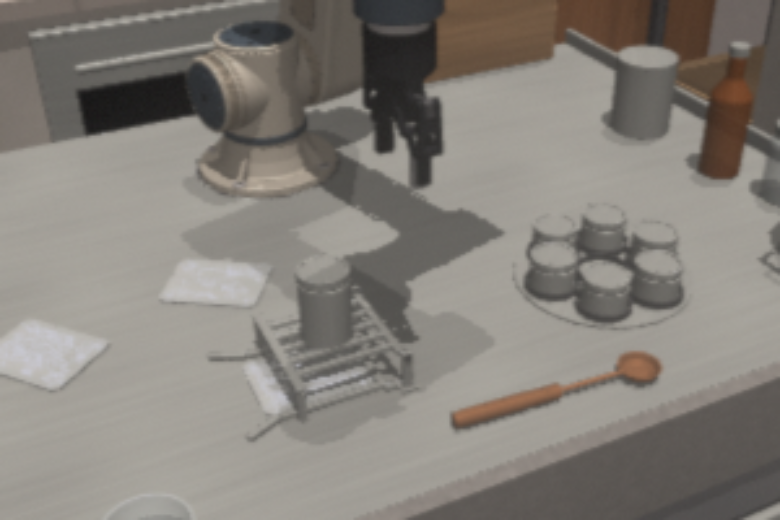

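View pics/w18.png

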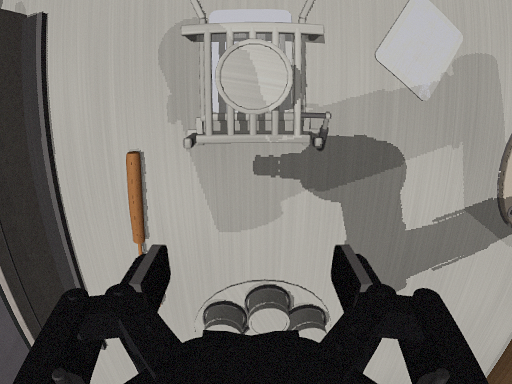

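View pics/t18.png

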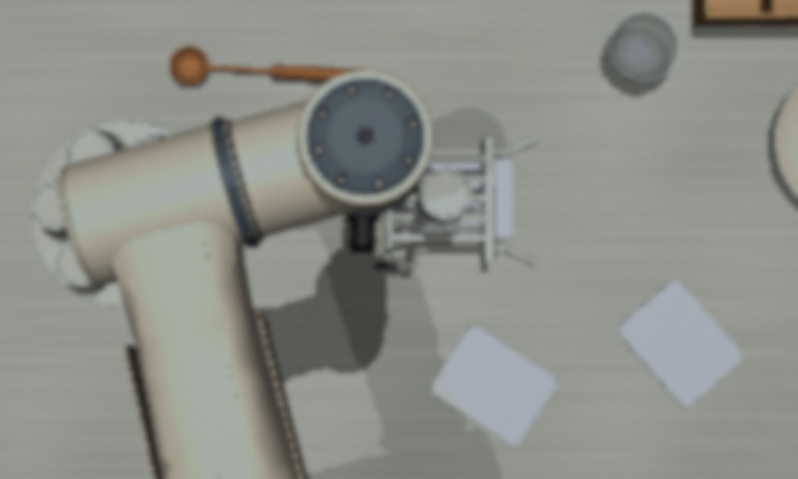

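```bash
python3 - <<'E'
from plan import *
t=manip.snapshot('top')
im=rectify(t,None,0.45,0.61,-0.25,-0.13,0.003,0.5)
row=cv2.cvtColor(im,cv2.COLOR_BGR2GRAY).astype(float)
for r in (110,130,150,170,190,210):
    g=np.diff(cv2.GaussianBlur(im[r-2:r+3,:,0].mean(0).astype(np.float32)[None],(5,1),0)[0]); k=np.argmax(g[:120]); print(r,k,-0.25+0.0005*k)
s=manip.read_state(); print(s["time"],s["wrist_force"])
print(manip.close_job())
E
```

```text
110 92 -0.20400000000000001
130 95 -0.2025
150 92 -0.20400000000000001
170 92 -0.20400000000000001
190 92 -0.20400000000000001
210 92 -0.20400000000000001
22.75 [ 0.17844825 -0.0135586   0.26639031]
the job is handed in; nothing more can be done
None
```

The job is done and handed in after about 23 s of the 72 s allowed.

- **Sheet:** I pressed the sheet farthest from the base (B) with about 9–16 N and dragged it lengthwise into the guides. It turned a few degrees early on, which I corrected before the mouth. At the end stop the sideways force rose from about 5 to 11–14 N.
- **Rest:** I pushed it past centre with the closed fingers, and it snapped down level above the sheet.
- **Tall container:** I lifted it from the rack's middle slot and set it down upright with under 3 N of upward force. I then released it and moved the gripper clear.

**Last checks:**
- **Container position:** it stands at x = 26 mm, y = 1 mm in the guides' frame; the target is 27, 0.
- **Untouched items:** the short containers and the spoon looked undisturbed in the last pictures. The bowl showed no change in the last top view.
- **Sheet home, with a small disagreement:** the wrist picture just after pushing showed the sheet home to within about 1 mm. The final top view put its rear edge at y ≈ −0.204 m. I expected −0.2005 m from the wrist view and about −0.202 m from the top view's own stop position, so the pictures differ by 2–3.5 mm. That is near the 2 mm calibration error, and the force rise shows it met the stop.

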